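# Make up two trocar port kits from loose stock

### The job

Make up the two port kits from the loose stock: the longer tray gets the thick cannula, the thick obturator and the reducer cap, the shorter tray gets the short slim cannula and the short slim obturator. Seat each part fully down in its own moulded well, with its head in the wide end of its channel and the cap upright in the round well. The long slim cannula and the long slim obturator are spare: leave them where they lie.

Things in the scene. Friction and masses are not known exactly. Their poses are not given: they have to be found in the camera images.
- cannula_thick: Thick cannula: pale lilac, boxy head, the thickest tube. 115 mm long; head 30x34x28 mm (x, y, z) at x = -72 to -42, then 16 mm round to the tip at x = +43. Origin: under its gripping place, at its underside; x to the tip, z up; round part's axis 10 mm above the origin. Lies 62 mm from its neighbours: open the fingers 45 mm at most.
- obturator_thick: Thick obturator: black rod, wide black head, pale cone tip. 150 mm long; head 30x38x22 mm (x, y, z) at x = -72 to -42, then 13 mm round to the tip at x = +78. Origin: under its gripping place, at its underside; x to the tip, z up; round part's axis 8 mm above the origin. Lies 62 mm from its neighbours: open the fingers 45 mm at most.
- reducer_cap: Reducer cap: pale lilac, standing in the rows among the long parts, 62 mm from its neighbours: open the fingers 45 mm at most. Flange 36 mm in diameter, 8 mm high, and on it an upright boss 20 mm in diameter up to 25 mm high, to grip it by. Origin: centre of its underside, z up.
- cannula_short: Short slim cannula: pale lilac, small boxy head, thin tube. 95 mm long; head 22x26x20 mm (x, y, z) at x = -62 to -40, then 11 mm round to the tip at x = +33. Origin: under its gripping place, at its underside; x to the tip, z up; round part's axis 7 mm above the origin. Lies 62 mm from its neighbours: open the fingers 45 mm at most.
- obturator_short: Short slim obturator: thin black rod, small head, pale cone tip. 112 mm long; head 20x26x16 mm (x, y, z) at x = -62 to -42, then 9 mm round to the tip at x = +50. Origin: under its gripping place, at its underside; x to the tip, z up; round part's axis 6 mm above the origin. Lies 62 mm from its neighbours: open the fingers 45 mm at most.
- cannula_long_slim: Spare long slim cannula: as the short one, but longer. 145 mm long; head 22x26x20 mm (x, y, z) at x = -72 to -50, then 11 mm round to the tip at x = +73. Origin: under its gripping place, at its underside; x to the tip, z up; round part's axis 7 mm above the origin. Lies 62 mm from its neighbours: open the fingers 45 mm at most.
- obturator_long_slim: Spare long slim obturator: as the short one, but longer; lies apart, in front of the fixed tub, 204 mm high, that stands between stock and trays. 150 mm long; head 20x26x16 mm (x, y, z) at x = -72 to -52, then 9 mm round to the tip at x = +78. Origin: under its gripping place, at its underside; x to the tip, z up; round part's axis 6 mm above the origin.
- tray_long: Longer kit tray, fixed, 210 x 150 mm (x, y), rim 18 high. Origin: centre of underside; x from head wells to tips (robot's right), y away from robot. Floor z = 2.5, lands 13.5. Finger well x -41 to 18, open at the sides. Seated origins (x, y): cannula (-13, -34), channel ending before the round cap well; cap (70, -34), well 50 wide; obturator (-13, 34). Part's x along tray's x; play 7 mm.
- tray_short: Shorter kit tray, fixed, 160 x 138 mm (x, y), no round well; origin, axes, heights as the longer tray. Finger well x -26 to 20 mm, open at the sides. Seated origins: short slim cannula (0, -34), in the channel that ends sooner (x = 41); short slim obturator (0, 34), in the channel that ends at x = 60. Part's x along the tray's x; play about 7 mm round the heads.
Not all that is in view belongs to the job. What is shaped like the cannula_thick but orange is not meant.

How it is judged:
By the outcome, as a careful person would: the job done as asked, in the order asked, and still so for the second after the job is handed in, with the robot touching nothing.
It also fails if it takes over 144 s, if anything falls off the work surface, if the arm or the gripper's body presses on something with over 40 N, if the wrist force passes 120 N, or if a joint passes its speed limit or range.

### The arm

A 7-joint arm with a two-finger parallel gripper is mounted at the origin on a cart in front of the work surface, level with it; the furniture and walls round the work are solid. World frame = base frame: x ahead of the robot, y to its left, z up, the work surface at z = 0. Lengths are in m, angles in rad, forces in N, time in s.
With the tool pointing down it reaches from about 0.35 to 0.9 m from the base axis. Payload 8.1 kg.
Tool frame: the origin (TCP) lies midway between the tips of the shut fingers; the grasp point (between the pads) lies 19 mm behind it; z points along the fingers, y is the line along which they close (so a half turn about z gives the same grasp; the last joint's range is limited). The gripper opens to 92 mm and grips with 3 to 60 N. Pads are 19 mm wide; open, the fingers measure 130 mm over their backs; the gripper's body (75 mm by 190 mm) begins 47 mm behind the grasp point.
Start: joints at [-1.309, 0.434, 0.025, 1.573, -0.012, 1.134, -0.075], TCP at [0.223, 0.584, 0.227] pointing down, gripper open.
Joint ranges: [-2.62, 2.62], [-0.44, 2.09], [-1.27, 1.32], [0.08, 2.57], [-1.32, 4.46], [0.12, 2], [-2.74, 2.74]. Speed limits (rad/s): [2.22, 2.22, 3.01, 3.01, 3.14, 3.14, 3.14].

### API

Orientations are given as a unit quaternion [x, y, z, w].
In Python, from station import env gives the robot as it stands.
- The arm moves only by the shell command python3 -m handwheel 'ROWS' [FORCE]. ROWS is a JSON object of lists of equal length, an entry for each row: "translation": the shift along the tool's x, y, z in cm, a list of three; "roll": the turn about the tool's z in rad; "grip": the opening, from 0 (shut) to 1 (fully open). A call has 1 to 20 rows; each row shifts and turns the commanded pose from where the row before left it, along the tool's axes as they then stand; what a row does not reach is not made up. A row lasts 1/10 s, in which the tool goes at most 50 mm and 8.59 degrees, less where a joint would pass 70% of its speed; a pose out of reach is approached as far as the arm can. A call with a gripper value outside its range is refused whole. The fingers move at their own pace and stop on an object; FORCE is the grip in N (left out, the last holds). Time passes only in rows, so rows that do not move let the fingers close. It gives the time, the measured TCP pose, the force, the opening and the grip force at its end, in the units of the state.
- env.state(): the state, without advancing time (a new reading comes with each control period).
- env.snapshot(name): name is "side" or "top"; returns the picture (384x512x3 uint8, blue, green, red); there is no depth.
- env.camera_params(name): a dict with "vertical_fov" (degrees; the focal length in pixels is half the picture's height over the tangent of half this angle, whatever the lens; pixels are square), "cx", "cy" (the principal point, pixels), "rvec" (rotation vector, rad) and "tvec" (3), from world to camera coordinates, as OpenCV has them. Camera axes: x right, y down, z forward; pixel columns grow to the right and rows downward; lengths in m; the calibration is good to about 2 mm. A picture is of the moment at which its call begins. camera_params takes no time and is no camera call.
- env.sign_off(): hands the job in; it is judged then, once.
Trained networks look in the newest picture that a camera, given by its name, has taken for a name from the list of things; names that differ only in an ending like _2 or _b are one class to them, and where a whole thing is asked for, a point or a joint stands for the part that bears it (a point fixed in the world has none). Each returns a list of dicts, best first, with "conf" (0 to 1); they miss things now and then, are a little off and sometimes report something else, mostly with a low value. They report only what shows in the picture. A call takes as long as a camera call. They do not tell look-alikes from the thing itself.
- env.look_for(camera, label): "extent" ([left, top, right, bottom] in pixels, round what is visible of it).
- env.mark_of(camera, label): "point" ([row, column] in pixels: a listed point, or the origin of a listed thing).
The state is a dict: "time": time; "q": joint angles; "joint_vel": joint speeds; "joint_torque": joint torques, N m; "position": TCP position; "eef_rot": TCP orientation; "contact_force": force on the tool from outside, world axes, zero at the start; "moment": the same for the moment, N m; "width": finger opening in m; "finger_force": force on a finger pad.
Only numpy, scipy, OpenCV 4.12 (cv2) and the standard library are available. Lean on these libraries where they do the work, as an engineer would, in place of code of your own. Each camera call takes 0.05 s, during which the arm holds its last target. There are 200 camera calls.

## Working session

There is one attempt and no reset: what is moved stays moved. The work goes in short steps, Python scripts to look and compute and a shell command to move; the robot and the scene stay as the last step left them, time stands still between calls to the robot, and variables do not carry over. Pictures are saved under pics/ and viewed, at most 14 in all, crops included, and the job is handed in when it is done.

```bash
ls; mkdir -p pics; cat > h.py <<'E'
import numpy as np, cv2
from station import env
def cam(n):
    p=env.camera_params(n); f=192/np.tan(np.radians(p["vertical_fov"])/2)
    K=np.array([[f,0,p["cx"]],[0,f,p["cy"]],[0,0,1.]]); R=cv2.Rodrigues(np.array(p["rvec"],float))[0]
    return K,R,np.array(p["tvec"],float).ravel()
def ray(n,px):  # px=(col,row)
    K,R,t=cam(n); d=R.T@np.linalg.inv(K)@np.array([px[0],px[1],1.]); return -R.T@t,d
def onz(n,px,z):
    c,d=ray(n,px); return c+d*(z-c[2])/d[2]
def proj(n,P):
    K,R,t=cam(n); q=K@(R@np.array(P,float)+t); return q[:2]/q[2]
def tri(p1,n1,p2,n2):
    c1,d1=ray(n1,p1); c2,d2=ray(n2,p2)
    s=np.linalg.lstsq(np.c_[d1,-d2],c2-c1,rcond=None)[0]
    a=c1+d1*s[0]; b=c2+d2*s[1]; return (a+b)/2,np.linalg.norm(a-b)
E
python3 - <<'E'
from h import *
np.set_printoptions(precision=4,suppress=True)
for n in("top","side"):
    im=env.snapshot(n); cv2.imwrite(f"pics/{n}0.png",cv2.resize(im,(800,600),interpolation=cv2.INTER_CUBIC))
    p=env.camera_params(n); print(p); c,d=ray(n,(256,192)); print(c,d)
s=env.state(); print(s)
for L in "cannula_thick obturator_thick reducer_cap cannula_short obturator_short cannula_long_slim obturator_long_slim tray_long tray_short".split():
    for n in("top","side"):
        print(L,n,[(np.round(a["point"]).tolist(),round(a["conf"],2)) for a in env.mark_of(n,L)][:4],[(np.round(a["extent"]).tolist(),round(a["conf"],2)) for a in env.look_for(n,L)][:3])
E
```

```text
pics
{'vertical_fov': 45.80152426890957, 'cx': 258.95634640699535, 'cy': 194.12920890643295, 'rvec': array([ 2.1767, -2.1472,  0.1612]), 'tvec': array([0.1769, 0.4839, 1.5116])}
[0.28   0.2098 1.5582] [ 0.1352 -0.0105 -0.9908]
{'vertical_fov': 51.83835987508358, 'cx': 261.49420871615814, 'cy': 185.83834608101301, 'rvec': array([ 2.2671, -0.5038,  0.2464]), 'tvec': array([-0.3842,  0.2886,  1.2577])}
[ 0.0132 -0.8209  1.0671] [ 0.3121  0.6584 -0.6852]
{'time': 0.1, 'q': array([-1.3086,  0.4352,  0.0249,  1.574 , -0.0116,  1.134 , -0.0751]), 'joint_vel': array([-0.0021, -0.0015,  0.0009, -0.0007,  0.0015,  0.0016, -0.001 ]), 'joint_torque': array([  0.0025, -66.9128,   0.9876, -31.5144,  -0.0606,   0.0374,
         0.0001]), 'position': array([0.2228, 0.5834, 0.226 ]), 'eef_rot': array([ 0.1814,  0.9834, -0.0007, -0.0001]), 'contact_force': array([ 0.6484, -0.3185, -0.4318]), 'moment': array([0.0074, 0.0034, 0.0141]), 'finger_force': 0.0, 'width': 0.09167876211804467}
cannula_thick top [([217.0, 227.0], 0.75), ([196.0, 110.0], 0.59)] [([225.0, 203.0, 234.0, 238.0], 0.59), ([84.0, 194.0
[... 669 characters left out ...]
0, 163.0, 226.0, 171.0], 0.48)]
obturator_short top [([214.0, 407.0], 0.65), ([160.0, 214.0], 0.63)] []
obturator_short side [] [([275.0, 278.0, 345.0, 339.0], 0.21)]
cannula_long_slim top [([163.0, 233.0], 0.74)] [([227.0, 142.0, 240.0, 185.0], 0.56)]
cannula_long_slim side [] []
obturator_long_slim top [([230.0, 282.0], 0.42)] []
obturator_long_slim side [([221.0, 237.0], 0.69)] []
tray_long top [([162.0, 403.0], 0.74)] [([372.0, 137.0, 435.0, 184.0], 0.88)]
tray_long side [([286.0, 358.0], 0.72)] [([320.0, 251.0, 401.0, 324.0], 0.72)]
tray_short top [([212.0, 405.0], 0.6)] [([381.0, 192.0, 430.0, 235.0], 0.64)]
tray_short side [([305.0, 303.0], 0.69)] [([274.0, 276.0, 344.0, 338.0], 0.9)]
```

```bash
python3 - <<'E'
import cv2
a=cv2.imread("pics/top0.png"); im=cv2.resize(a,(512,384),interpolation=cv2.INTER_AREA)
from h import *
im=env.snapshot("top"); cv2.imwrite("pics/raw_top.png",im)
cv2.imwrite("pics/top_stock.png",cv2.resize(im[125:260,90:300],(800,514),interpolation=cv2.INTER_CUBIC))
s=env.snapshot("side"); cv2.imwrite("pics/raw_side.png",s)
cv2.imwrite("pics/side_stock.png",cv2.resize(s[90:250,110:290],(675,600),interpolation=cv2.INTER_CUBIC))
E
```

```text
(no output)
```

View pics/top0.png

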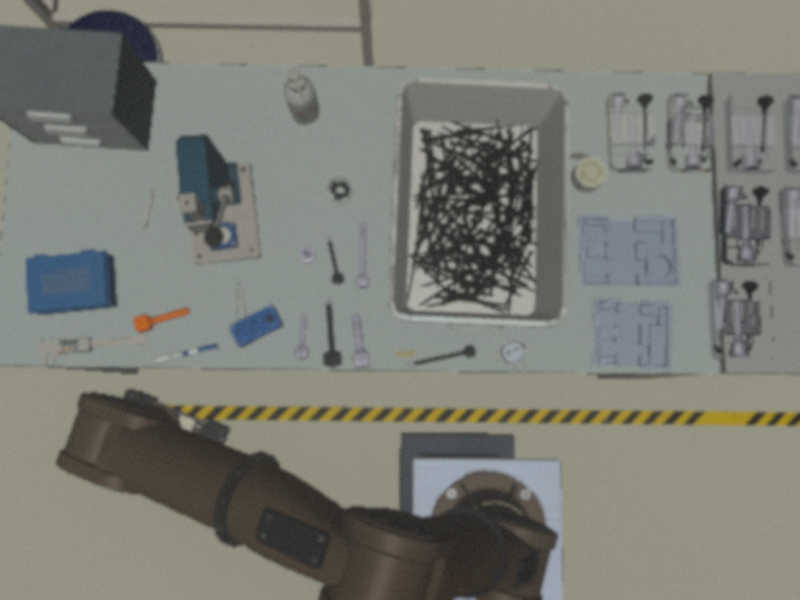

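View pics/side0.png

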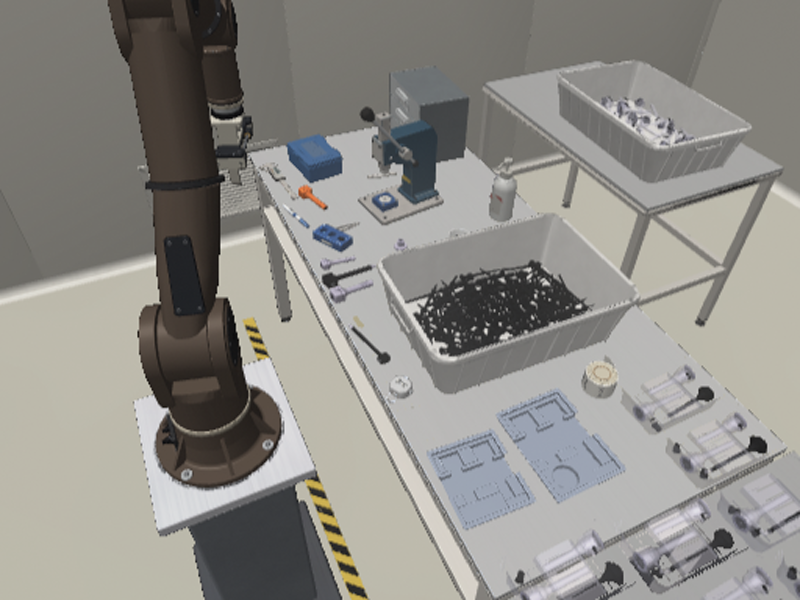

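The top view (800 px scale) shows three front-row parts at (303,335), (332,335) and (360,340). The second row is the cap (307,254), a short black rod (335,262) and a lilac slim tube (362,255). The trays are at (630,250) for the long one and (632,332) for the short one, with the tub between stock and trays. Orange decoy: (160,320).

View pics/top_stock.png

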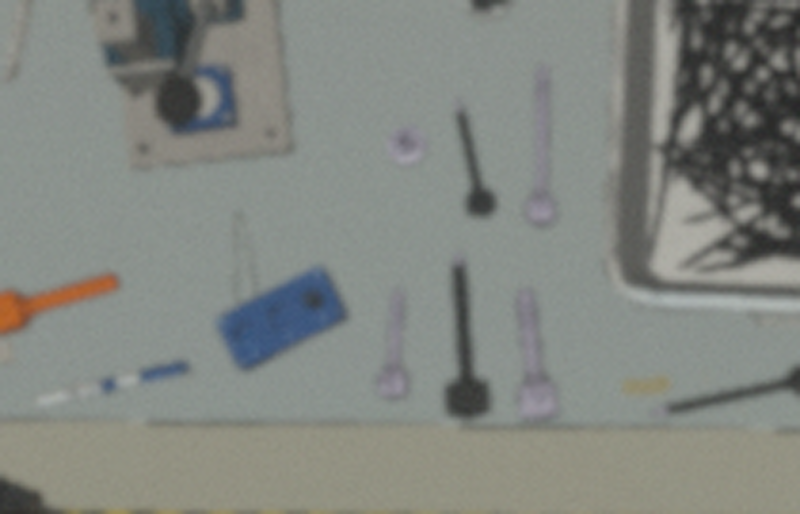

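```bash
python3 - <<'E'
from h import *
im=cv2.imread("pics/raw_top.png")
cv2.imwrite("pics/trays.png",cv2.resize(im[130:245,355:455],(520,598),interpolation=cv2.INTER_CUBIC))
np.set_printoptions(precision=4,suppress=True)
for n,pr in {"cannula_thick":((227,217),(228,184)),"obt_thick":((212,213),(224,180)),"cann_short":((195,209),(220,168)),"cap":((196,163),(257,159)),"obt_long":((282,230),(237,221)),"tray_long":((403,162),(358,286)),"tray_short":((405,212),(303,305))}.items():
    print(n,tri(pr[0],"top",pr[1],"side"),onz("top",pr[0],0))
print("obt_short",onz("top",(214,160),0)); print("cann_long",onz("top",(233,163),0))
# tub corners
for px in ((252,206),(358,206)): print(onz("top",px,0.204),onz("top",px,0))
E
```

```text
cannula_thick (array([0.4094, 0.2898, 0.0047]), np.float64(0.010753309485259302)) [0.4046 0.2916 0.    ]
obt_thick (array([ 0.4191,  0.3453, -0.0211]), np.float64(0.0009610372244726413)) [0.4177 0.3433 0.    ]
cann_short (array([ 0.4277,  0.4032, -0.0028]), np.float64(0.006597531931301915)) [0.4306 0.402  0.    ]
cap (array([ 0.5952,  0.4043, -0.0108]), np.float64(0.0033364322586440604)) [0.5914 0.4034 0.    ]
obt_long (array([ 0.3682,  0.1004, -0.0071]), np.float64(0.01077584642788417)) [0.3626 0.1024 0.    ]
tray_long (array([ 0.6075, -0.3216,  0.0018]), np.float64(0.0024282905672423326)) [ 0.6068 -0.3216  0.    ]
tray_short (array([ 0.4212, -0.3151,  0.0151]), np.float64(0.016618665520445268)) [ 0.4305 -0.3234  0.    ]
obt_short [0.6031 0.3412 0.    ]
cann_long [0.5935 0.2748 0.    ]
[0.4224 0.2068 0.204 ] [0.4438 0.2064 0.    ]
[ 0.4269 -0.1119  0.204 ] [ 0.4491 -0.1604  0.    ]
```

View pics/trays.png

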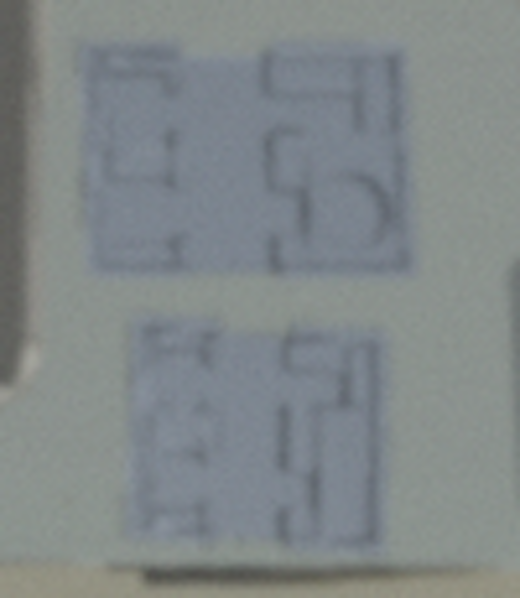

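Candidates for cannula_thick (raw px): the lilac part (228,214), which matches; orange decoy (103,205); the slim lilac ones at (195,214) and (232,163). For obturator_thick: (212,213), against the spare at (282,230). For obturator_short: (214,162). For cannula_short: (195,214), against its long twin at (232,163). Cap: (196,163). A white round thing at (328,225) is not the cap. Next I fit poses by rendering the models.

```bash
cat > fit.py <<'E'
from h import *
from scipy.optimize import minimize
def box(x0,x1,w,z0,z1): return [[(x,y,z) for x in(x0,x1) for y in(-w/2,w/2) for z in(z0,z1)]]
def tube(x0,x1,d,a):
    t=np.arange(0,2*np.pi,.4); return [[(x,d/2*np.cos(k),a+d/2*np.sin(k)) for x in(x0,x1) for k in t]]
def disc(d,z0,z1):
    t=np.arange(0,2*np.pi,.3); return [[(d/2*np.cos(k),d/2*np.sin(k),z) for z in(z0,z1) for k in t]]
M={"cannula_thick":box(-72,-42,34,0,28)+tube(-42,43,16,10),
"obturator_thick":box(-72,-42,38,0,22)+tube(-42,70,13,8)+tube(70,75,8,8),
"reducer_cap":disc(36,0,8)+disc(20,8,25),
"cannula_short":box(-62,-40,26,0,20)+tube(-40,33,11,7),
"obturator_short":box(-62,-42,26,0,16)+tube(-42,44,9,6)+tube(44,48,5,6),
"cannula_long_slim":box(-72,-50,26,0,20)+tube(-50,73,11,7),
"tray_long":box(-105,105,150,0,18),"tray_short":box(-80,80,138,0,18)}
M={k:[np.array(c)/1000 for c in v] for k,v in M.items()}
CAM={n:cam(n) for n in("top","side")}
def render(name,n,p,off,sz,S=8):
    x,y,z,a=p; c,s=np.cos(a),np.sin(a); Rz=np.array([[c,-s,0],[s,c,0],[0,0,1]]); K,R,t=CAM[n]
    im=np.zeros((sz[1]*S,sz[0]*S),np.uint8)
    for P in M[name]:
        q=(K@(R@(P@Rz.T+[x,y,z]).T+t[:,None])); uv=((q[:2]/q[2]).T-off+.5)*S-.5
        cv2.fillConvexPoly(im,cv2.convexHull(np.round(uv*16).astype(np.int32)),255,shift=4)
    return cv2.GaussianBlur(cv2.resize(im,sz,interpolation=cv2.INTER_AREA).astype(float)/255,(0,0),.9)
def fit(name,p0,ims,cams=("top",),pad=5,freez=True):
    data=[]
    for n in cams:
        r=render(name,n,p0,np.array([0,0]),(512,384),2); ys,xs=np.where(r>.1)
        x0,x1,y0,y1=xs.min()-pad,xs.max()+pad+1,ys.min()-pad,ys.max()+pad+1
        L=cv2.cvtColor(ims[n],cv2.COLOR_BGR2LAB).astype(float)[y0:y1,x0:x1]
        data.append((n,np.array([x0,y0]),(x1-x0,y1-y0),L))
    def cost(v,z=None):
        p=(v[0],v[1],(v[3] if len(v)>3 else p0[2]),v[2]); e=0
        for n,off,sz,L in data:
            r=render(name,n,p,off,sz).ravel(); A=np.c_[r,np.ones_like(r)]; F=L.reshape(-1,3)
            res=F-A@np.linalg.lstsq(A,F,rcond=None)[0]; e+=(res**2).sum()/((F-F.mean(0))**2).sum()
        return e
    v0=np.array([p0[0],p0[1],p0[3]]+([] if freez else [p0[2]])); best=None
    for da in (-.12,0,.12):
        v=v0.copy(); v[2]+=da
        sim=np.vstack([v]+[v+np.eye(len(v))[i]*[.006,.006,.08,.006][i] for i in range(len(v))])
        m=minimize(cost,v,method="Nelder-Mead",options=dict(initial_simplex=sim,xatol=1e-4,fatol=1e-5,maxiter=250))
        if best is None or m.fun<best.fun: best=m
    return best.x,best.fun
E
python3 - <<'E'
from fit import *
np.set_printoptions(precision=4,suppress=True)
ims={"top":cv2.imread("pics/raw_top.png"),"side":cv2.imread("pics/raw_side.png")}
G={"cannula_thick":(.409,.29,0,.1),"obturator_thick":(.418,.344,0,.05),"reducer_cap":(.593,.404,0,0),"cannula_short":(.43,.402,0,-.05),"obturator_short":(.603,.341,0,.17),"cannula_long_slim":(.593,.275,0,0),"tray_long":(.607,-.3216,0,-1.57),"tray_short":(.43,-.32,0,-1.57)}
for k,g in G.items():
    print(k,*fit(k,g,ims,("top",)),*fit(k,g,ims,("side",)),*fit(k,g,ims,("top","side"),freez=False))
for px in ((252,206),(361,206),(255,203)): print(onz("top",px,0.204))
E
```

```text
cannula_thick [0.4085 0.2833 0.1452] 0.7559734055977676 [ 0.3623  0.2804 -1.5557] 0.7106066162619454 [0.4093 0.2832 0.1335 0.0002] 1.7295363368448957
obturator_thick [0.4172 0.3452 0.0931] 0.05410661729784273 [0.4167 0.3435 0.0772] 0.3816552772239725 [ 0.4173  0.3455  0.0875 -0.002 ] 0.43544242710237885
reducer_cap [0.5974 0.4001 0.0345] 0.5374133699661863 [0.5918 0.3514 0.4653] 0.7174242059138911 [ 0.6072  0.4058  0.3443 -0.0463] 1.2699604366516741
cannula_short [ 0.4269  0.4049 -0.0233] 0.27693382203817535 [ 0.4172  0.4322 -0.4773] 0.927053303210927 [ 0.423   0.4016 -0.031   0.026 ] 1.2242534922581716
obturator_short [0.5885 0.345  0.2385] 0.056756102153449346 [ 0.5793  0.2917 -0.2167] 0.9484305540525066 [ 0.5942  0.3475  0.2347 -0.0334] 1.0033894417804408
cannula_long_slim [0.5922 0.2775 0.0161] 0.3058265139503958 [0.5596 0.2715 0.3389] 0.9208557525612575 [0.5912 0.2773 0.0163 0.0068] 1.2983299513947695
tray_long [ 0.6098 -0.3158 -1.5645] 0.2782275567515277 [ 0.607  -0.3119 -1.5582] 0.6922519812325356 [ 0.6087 -0.3144 -1.5641  0.0027] 0.9769062512171283
tray_short [ 0.4259 -0.3185 -1.6277] 0.41785423530580035 [ 0.4243 -0.3148 -1.6224] 0.760691648340918 [ 0.4249 -0.3169 -1.6266  0.0039] 1.1791593951134929
[0.4224 0.2068 0.204 ]
[ 0.4271 -0.121   0.204 ]
[0.4315 0.198  0.204 ]
```

```bash
python3 - <<'E'
from fit import *
np.set_printoptions(precision=4,suppress=True)
im=np.mean([env.snapshot("top").astype(float) for _ in range(12)],0); im=im.clip(0,255).astype(np.uint8); cv2.imwrite("pics/avg_top.png",im)
ims={"top":im}
G={"cannula_thick":(.4085,.2833,0,.12),"obturator_thick":(.4172,.3452,0,.093),"reducer_cap":(.595,.402,0,0),"cannula_short":(.427,.405,0,-.02),"obturator_short":(.5885,.345,0,.238),"tray_long":(.6098,-.3158,0,-1.5645),"tray_short":(.4259,-.3185,0,-1.6277)}
S=5; o=(185,148); a=cv2.resize(im[148:248,185:247],None,fx=6,fy=6,interpolation=cv2.INTER_CUBIC)
b=cv2.resize(im[130:245,360:445],None,fx=5,fy=5,interpolation=cv2.INTER_CUBIC)
def draw(c,off,S,k,p):
    r=render(k,"top",p,np.array(off),(c.shape[1]//S,c.shape[0]//S),8)
    R=cv2.resize(r,(c.shape[1],c.shape[0]),interpolation=cv2.INTER_LINEAR)
    cs,_=cv2.findContours((R>.5).astype(np.uint8),cv2.RETR_EXTERNAL,cv2.CHAIN_APPROX_NONE); cv2.drawContours(c,cs,-1,(0,0,255),1)
for k,g in G.items():
    v,c=fit(k,g,ims,("top",),pad=3); print(k,v,c)
    p=(v[0],v[1],0,v[2])
    if "tray" in k: draw(b,(360,130),5,k,p)
    else: draw(a,(185,148),6,k,p)
h=max(a.shape[0],b.shape[0]); f=lambda c:cv2.copyMakeBorder(c,0,h-c.shape[0],0,0,cv2.BORDER_CONSTANT)
cv2.imwrite("pics/ov.png",np.hstack([f(a),f(b)]))
E
```

```text
cannula_thick [0.4085 0.2832 0.144 ] 0.5651438852203688
obturator_thick [0.4173 0.3452 0.0936] 0.05181255451885844
reducer_cap [0.5972 0.4    0.1991] 0.5292137879247437
cannula_short [ 0.4248  0.4053 -0.0092] 0.2632412641957164
obturator_short [0.5885 0.3449 0.2405] 0.05297593486959189
tray_long [ 0.6098 -0.316  -1.5653] 0.3472436375266159
tray_short [ 0.4259 -0.3183 -1.6244] 0.6603646179317374
```

View pics/ov.png

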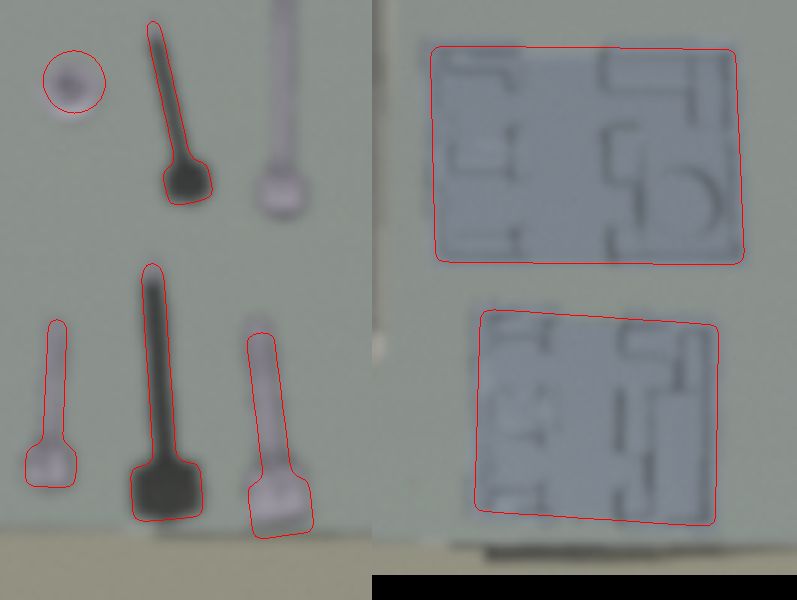

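The black obturators fit well. The lilac parts and the trays fit poorly because brightness dominates, so I refit on chroma only.

```bash
sed -i 's/L=cv2.cvtColor(ims\[n\],cv2.COLOR_BGR2LAB).astype(float)\[y0:y1,x0:x1\]/L=cv2.cvtColor((ims[n]\/255).astype(np.float32),cv2.COLOR_BGR2LAB).astype(float)[y0:y1,x0:x1][...,ch]/; s/freez=True):/freez=True,ch=slice(0,3)):/' fit.py
python3 - <<'E'
from fit import *
np.set_printoptions(precision=4,suppress=True)
im=np.mean([env.snapshot("top").astype(float) for _ in range(12)],0); side=np.mean([env.snapshot("side").astype(float) for _ in range(8)],0)
np.save("top.npy",im); np.save("side.npy",side)
ims={"top":im,"side":side}
G={"cannula_thick":(.412,.2845,0,.12),"reducer_cap":(.592,.403,0,0),"cannula_short":(.427,.405,0,-.02),"tray_long":(.6098,-.3130,0,-1.5645),"tray_short":(.4259,-.316,0,-1.6277)}
a=cv2.resize(im[148:248,185:247],None,fx=6,fy=6,interpolation=cv2.INTER_CUBIC)
b=cv2.resize(im[130:245,360:445],None,fx=5,fy=5,interpolation=cv2.INTER_CUBIC)
def draw(c,off,S,k,p):
    r=render(k,"top",p,np.array(off),(c.shape[1]//S,c.shape[0]//S),8)
    R=cv2.resize(r,(c.shape[1],c.shape[0]),interpolation=cv2.INTER_LINEAR)
    cs,_=cv2.findContours((R>.5).astype(np.uint8),cv2.RETR_EXTERNAL,cv2.CHAIN_APPROX_NONE); cv2.drawContours(c,cs,-1,(0,0,255),1)
for k,g in G.items():
    for ch in (slice(1,3),slice(2,3)):
        v,c=fit(k,g,ims,("top",),pad=5,ch=ch); print(k,v,c)
        if ch==slice(1,3): 
            p=(v[0],v[1],0,v[2])
            if "tray" in k: draw(b,(360,130),5,k,p)
            else: draw(a,(185,148),6,k,p)
    if k!="reducer_cap": print("   side",*fit(k,g,ims,("side",),pad=4,ch=slice(1,3)),"both",*fit(k,g,ims,("top","side",),pad=4,ch=slice(1,3),freez=False))
h=max(a.shape[0],b.shape[0]); f=lambda c:cv2.copyMakeBorder(c,0,h-c.shape[0],0,0,cv2.BORDER_CONSTANT)
cv2.imwrite("pics/ov2.png",np.hstack([f(a),f(b)]))
E
```

```text
Traceback (most recent call last):
  File "fit.py", line 41, in fit
    m=minimize(cost,v,method="Nelder-Mead",options=dict(initial_simplex=sim,xatol=1e-4,fatol=1e-5,maxiter=250))
  File "fit.py", line 35, in cost
    res=F-A@np.linalg.lstsq(A,F,rcond=None)[0]; e+=(res**2).sum()/((F-F.mean(0))**2).sum()
            ~~~~~~~~~~~~~~~^^^^^^^^^^^^^^^^
numpy.linalg.LinAlgError: Incompatible dimensions
```

```bash
sed -i 's/L.reshape(-1,3)/L.reshape(r.size,-1)/' fit.py
cat > ov.py <<'E'
from fit import *
np.set_printoptions(precision=4,suppress=True)
def draw(c,off,S,k,p):
    r=render(k,"top",p,np.array(off),(c.shape[1]//S,c.shape[0]//S),8)
    R=cv2.resize(r,(c.shape[1],c.shape[0]),interpolation=cv2.INTER_LINEAR)
    cs,_=cv2.findContours((R>.5).astype(np.uint8),cv2.RETR_EXTERNAL,cv2.CHAIN_APPROX_NONE); cv2.drawContours(c,cs,-1,(0,0,255),1)
E
python3 - <<'E'
from ov import *
im=np.load("top.npy"); ims={"top":im,"side":np.load("side.npy")}
G={"cannula_thick":(.412,.2845,0,.12),"reducer_cap":(.592,.403,0,0),"cannula_short":(.427,.405,0,-.02),"tray_long":(.6098,-.3130,0,-1.5645),"tray_short":(.4259,-.316,0,-1.6277)}
a=cv2.resize(im[148:248,185:247],None,fx=6,fy=6,interpolation=cv2.INTER_CUBIC)
b=cv2.resize(im[130:245,360:445],None,fx=5,fy=5,interpolation=cv2.INTER_CUBIC)
for k,g in G.items():
    for ch in (slice(1,3),slice(2,3)):
        v,c=fit(k,g,ims,("top",),pad=5,ch=ch); print(k,v,c)
        if ch==slice(1,3): 
            p=(v[0],v[1],0,v[2])
            if "tray" in k: draw(b,(360,130),5,k,p)
            else: draw(a,(185,148),6,k,p)
    if k!="reducer_cap": print("   side",*fit(k,g,ims,("side",),pad=4,ch=slice(1,3)),"both",*fit(k,g,ims,("top","side",),pad=4,ch=slice(1,3),freez=False))
h=max(a.shape[0],b.shape[0]); f=lambda c:cv2.copyMakeBorder(c,0,h-c.shape[0],0,0,cv2.BORDER_CONSTANT)
cv2.imwrite("pics/ov2.png",np.hstack([f(a),f(b)]))
E
```

```text
cannula_thick [0.4161 0.2853 0.143 ] 0.28855077239846116
cannula_thick [0.4162 0.2855 0.1447] 0.40211624319213074
   side [0.4155 0.2854 0.1028] 0.20408414250786466 both [0.4155 0.2852 0.1284 0.0005] 0.4605727663122302
reducer_cap [ 0.5918  0.402  -0.0966] 0.020868387734932946
reducer_cap [ 0.5918  0.402  -0.0968] 0.018892367591452346
cannula_short [ 0.4244  0.4063 -0.0216] 0.037166440635834457
cannula_short [ 0.4248  0.4063 -0.0213] 0.042834554001105106
   side [ 0.4235  0.4052 -0.078 ] 0.6335780045461195 both [ 0.4241  0.4064 -0.0258 -0.0003] 0.6745424326586599
tray_long [ 0.6098 -0.3151 -1.5527] 0.06848479482927428
tray_long [ 0.6098 -0.3154 -1.5526] 0.06504275476867155
   side [ 0.6089 -0.3123 -1.5547] 0.4207640362609254 both [ 0.6081 -0.314  -1.5564  0.0043] 0.4948694004999682
tray_short [ 0.4253 -0.3171 -1.6233] 0.12912181313419693
tray_short [ 0.4253 -0.317  -1.623 ] 0.12287198289014006
   side [ 0.424  -0.3137 -1.621 ] 0.40998200218375846 both [ 0.4241 -0.3156 -1.6209  0.0042] 0.5178282998029614[ WARN:0@7.151] global loadsave.cpp:1063 imwrite_ Unsupported depth image for selected encoder is fallbacked to CV_8U.
```

View pics/ov2.png

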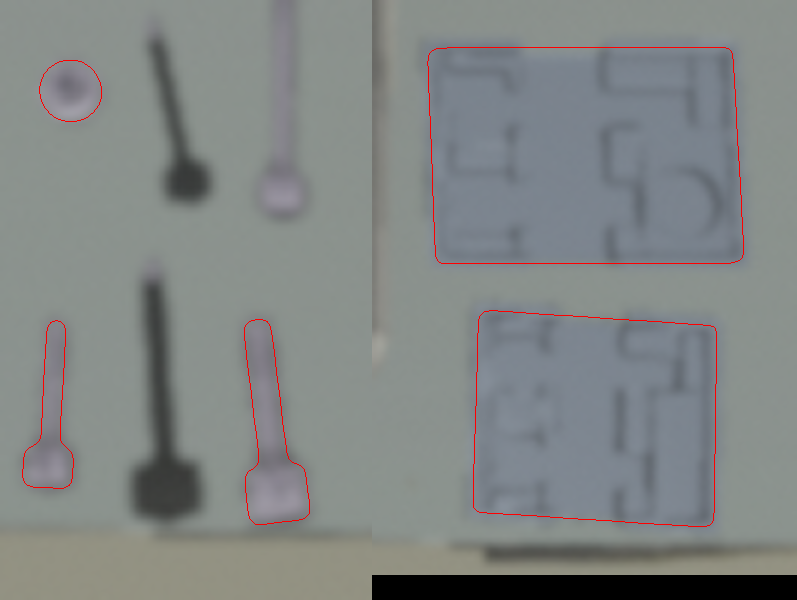

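Parts now match. I refine the trays with the finger-well gap in the model.

```bash
sed -i 's/"tray_long":.*/"tray_long":box(-105,-41,150,0,18)+box(-41,18,150,0,2.5)+box(18,105,150,0,18),"tray_short":box(-80,-26,138,0,18)+box(-26,20,138,0,2.5)+box(20,80,138,0,18)}/' fit.py
python3 - <<'E' 2>/dev/null
from ov import *
im=np.load("top.npy"); ims={"top":im,"side":np.load("side.npy")}
b=cv2.resize(im[130:245,360:445],None,fx=5,fy=5,interpolation=cv2.INTER_CUBIC)
s=cv2.resize(ims["side"][245:345,270:405],None,fx=5,fy=5,interpolation=cv2.INTER_CUBIC)
for k,g in {"tray_long":(.6098,-.3130,0,-1.5545),"tray_short":(.4259,-.316,0,-1.6277)}.items():
    for pad in(3,6):
        v,c=fit(k,g,ims,("top",),pad=pad,ch=slice(1,3)); print(k,v,c)
    print(k,"side",*fit(k,g,ims,("side",),pad=4,ch=slice(1,3)),*fit(k,g,ims,("top","side"),pad=4,ch=slice(1,3),freez=False))
    draw(b,(360,130),5,k,(v[0],v[1],0,v[2]))
    c0,s0=np.cos(v[2]),np.sin(v[2])
    L=[(70,-34,13.5)] if "long" in k else []
    x0,x1=(-41,18) if "long" in k else (-26,20); h=75 if "long" in k else 69
    L+=[(x0,h,13.5),(x1,h,13.5),(x0,-h,13.5),(x1,-h,13.5)]
    for X in L:
        P=np.array([v[0]+(c0*X[0]-s0*X[1])/1e3,v[1]+(s0*X[0]+c0*X[1])/1e3,X[2]/1e3])
        for img,off,n in((b,(360,130),"top"),(s,(270,245),"side")):
            u=(proj(n,P)-off+.5)*5; cv2.drawMarker(img,tuple(int(i) for i in u),(0,0,255),cv2.MARKER_CROSS,10)
h=max(s.shape[0],b.shape[0]); f=lambda c:cv2.copyMakeBorder(c,0,h-c.shape[0],0,0,cv2.BORDER_CONSTANT)
o=np.hstack([f(b),f(s)]); cv2.imwrite("pics/ov3.png",cv2.resize(o,None,fx=800/o.shape[1],fy=800/o.shape[1]))
E
```

```text
tray_long [ 0.6105 -0.315  -1.5556] 0.07550545541185706
tray_long [ 0.6103 -0.3152 -1.553 ] 0.05945943118548815
tray_long side [ 0.6093 -0.3123 -1.5547] 0.4015205360230141 [ 0.609  -0.3139 -1.5535  0.0031] 0.46776715958566645
tray_short [ 0.4258 -0.3169 -1.6225] 0.09508052539151267
tray_short [ 0.4258 -0.3169 -1.6224] 0.14909670684028112
tray_short side [ 0.4244 -0.3138 -1.6222] 0.39734963570209814 [ 0.4243 -0.3156 -1.6222  0.0044] 0.50091830636589
```

View pics/ov3.png

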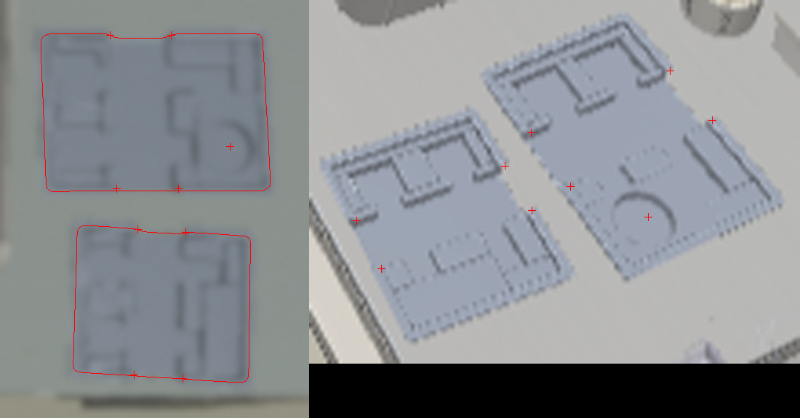

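Measured poses (both views average, heights ≈ 0):
- thick cannula (.4155,.285, yaw .13)
- thick obturator (.417,.345,.09)
- cap (.592,.402)
- short cannula (.424,.406,-.02)
- short obturator (.5885,.345,.24)
- long tray (.6095,-.314,-1.554)
- short tray (.425,-.3155,-1.622)

The tub's rim corner at about (.422,.207) would meet the gripper body at the thick cannula. I therefore grip it slightly behind its origin with the gripper turned to -0.2, so the tube aligns itself in the pads.

```bash
cat > plan.py <<'E'
# plan.py x y z yaw : roll first, then translation in tool axes (cm)
import sys; from h import *; from scipy.spatial.transform import Rotation as Ro
x,y,z,yaw=map(float,sys.argv[1:5]); s=env.state(); R=Ro.from_quat(s["eef_rot"]).as_matrix()
a=np.arctan2(R[1,0],R[0,0]); d=(yaw-a+np.pi/2)%np.pi-np.pi/2
if len(sys.argv)>5: d=(yaw+np.pi*float(sys.argv[5])-a+np.pi)%(2*np.pi)-np.pi
R2=Ro.from_rotvec([0,0,d]).as_matrix()@R; w=np.array([x,y,z])-s["position"]
print("pos",np.round(s["position"],4),"toolx",round(a,3),"q",np.round(s["q"],2),"F",np.round(s["contact_force"],1),"width",round(s["width"],4),"t",s["time"])
print("roll",round(-d,3),"rows",round(abs(d)/.14,1),"trans cm",np.round(R2.T@w*100,2),"| down part only:",np.round(w[2]*-100,2))
E
cat > seat.py <<'E'
# seat.py tray lx ly : world
import sys,numpy as np
T={"L":(.6095,-.3137,-1.5545),"S":(.425,-.3155,-1.622)}[sys.argv[1]]; X,Y=float(sys.argv[2])/1e3,float(sys.argv[3])/1e3
c,s=np.cos(T[2]),np.sin(T[2]); print(round(T[0]+c*X-s*Y,4),round(T[1]+s*X+c*Y,4),T[2])
E
for a in "L -27 -34" "L -13 34" "L 70 -34" "S 0 -34" "S 0 34"; do python3 seat.py $a; done
python3 -c "
import numpy as np
print(.4155-.014*np.cos(.13),.2852-.014*np.sin(.13))"
python3 plan.py .4016 .2834 .15 -.2
```

```text
0.5751 -0.2873 -1.5545
0.6433 -0.3001 -1.5545
0.5766 -0.3842 -1.5545
0.391 -0.3138 -1.622
0.459 -0.3172 -1.622
0.40161813348799297 0.2833851220033243
pos [0.223  0.5839 0.2268] toolx 2.777 q [-1.31  0.43  0.03  1.57 -0.01  1.13 -0.08] F [-0.5  0.4 -0.5] width 0.0923 t 3.6
roll -0.165 rows 1.2 trans cm [-23.47 -25.9    7.68] | down part only: 7.68
```

```bash
python3 -m handwheel '{"translation":[[0,0,0],[0,0,0],[-2.35,-2.59,0.5],[-2.35,-2.59,0.5],[-2.35,-2.59,0.5],[-2.35,-2.59,0.5],[-2.35,-2.59,0.5],[-2.35,-2.59,0.5],[-2.35,-2.59,0.5],[-2.35,-2.59,0.5],[-2.35,-2.59,0.5],[-2.35,-2.59,0.5],[0,0,0],[0,0,0]],"roll":[-0.08,-0.085,0,0,0,0,0,0,0,0,0,0,0,0],"grip":[0.43,0.43,0.43,0.43,0.43,0.43,0.43,0.43,0.43,0.43,0.43,0.43,0.43,0.43]}' 30; python3 plan.py .4016 .2834 .003 -.2
```

```text
time: 5.0
position: [0.4023, 0.2829, 0.1768]
eef_rot: [0.101, 0.995, 0.0, 0.0]
contact_force: [-0.2, 0.5, 0.1]
width: 0.0395
finger_force: 0.0
pos [0.4023 0.2829 0.1768] toolx 2.94 q [-0.79  0.27  0.09  1.96 -0.03  0.91  0.68] F [-0.2  0.5  0.1] width 0.0395 t 5.0
roll -0.002 rows 0.0 trans cm [ 0.08  0.03 17.38] | down part only: 17.38
```

```bash
python3 -m handwheel '{"translation":[[0.08,0.03,3],[0,0,3],[0,0,3],[0,0,2],[0,0,2],[0,0,2],[0,0,1],[0,0,0.7],[0,0,0.5],[0,0,0]],"roll":[0,0,0,0,0,0,0,0,0,0],"grip":[0.43,0.43,0.43,0.43,0.43,0.43,0.43,0.43,0.43,0.43]}'; python3 plan.py .4016 .2834 .003 -.2
python3 - <<'E'
from h import *
a=env.snapshot("side")[90:210,150:290]; cv2.imwrite("pics/c1.png",cv2.resize(a,None,fx=5,fy=5,interpolation=cv2.INTER_CUBIC))
E
```

```text
time: 6.0
position: [0.4012, 0.2842, 0.0047]
eef_rot: [0.1, 0.995, 0.0, 0.0]
contact_force: [0.0, 0.6, -0.6]
width: 0.0394
finger_force: 0.0
pos [0.4012 0.2842 0.0047] toolx 2.942 q [-0.77  0.54  0.05  2.11 -0.06  0.49  0.7 ] F [ 0.   0.6 -0.6] width 0.0394 t 6.0
roll 0.001 rows 0.0 trans cm [-0.06 -0.07  0.17] | down part only: 0.17
```

View pics/c1.png

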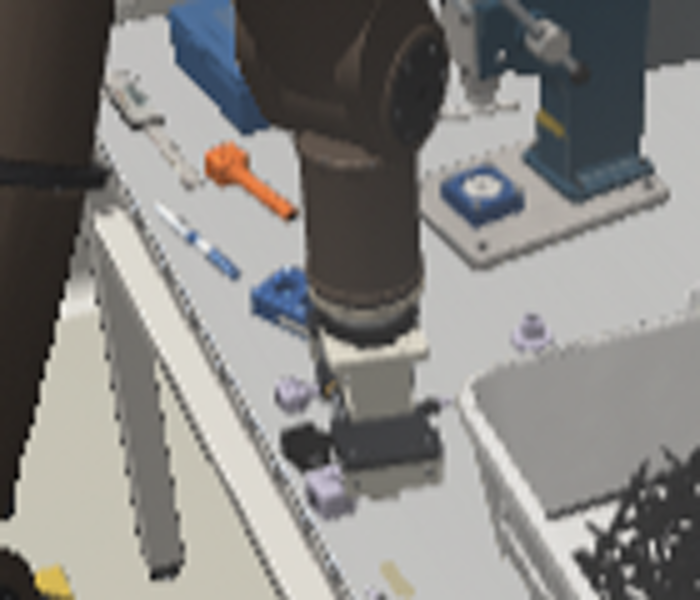

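The gripper straddles the thick cannula, whose head shows at (330,490), and the body clears the tub corner at (475,390). Now I close and lift.

```bash
python3 -m handwheel '{"translation":[[0,0,0.1],[0,0,0],[0,0,0],[0,0,0],[0,0,0],[0,0,-0.5],[0,0,-1],[0,0,-2],[0,0,-3],[0,0,-4],[0,0,-4],[0,0,-4],[0,0,-4],[0,0,-4],[0,0,-2],[0,0,0],[0,0,0]],"roll":[0,0,0,0,0,0,0,0,0,0,0,0,0,0,0,0,0],"grip":[0,0,0,0,0,0,0,0,0,0,0,0,0,0,0,0,0]}' 30; python3 plan.py .5751 -.2873 .29 -1.5545 1
python3 - <<'E'
from h import *
a=env.snapshot("top")[145:255,160:270]; cv2.imwrite("pics/c2.png",cv2.resize(a,None,fx=5,fy=5,interpolation=cv2.INTER_CUBIC))
E
```

```text
time: 7.75
position: [0.401, 0.2837, 0.2891]
eef_rot: [0.1, 0.995, 0.0, 0.0]
contact_force: [-0.1, -0.2, -0.4]
width: 0.0153
finger_force: 28.6
pos [0.401  0.2837 0.2891] toolx 2.942 q [-0.81  0.16  0.1   1.8  -0.02  1.18  0.67] F [-0.1 -0.2 -0.4] width 0.0153 t 7.75
roll 1.355 rows 9.7 trans cm [-5.737e+01  1.648e+01 -5.000e-02] | down part only: -0.09
```

View pics/c2.png

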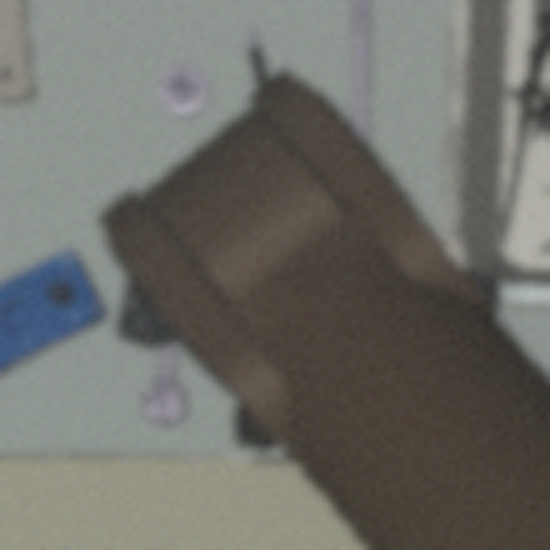

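```bash
python3 -m handwheel '{"translation":[[0,0,0],[0,0,0],[0,0,0],[0,0,0],[0,0,0],[0,0,0],[0,0,0],[0,0,0],[0,0,0],[0,0,0],[-2,0.6,0],[-3.8,1.1,0],[-3.8,1.1,0],[-3.8,1.1,0],[-3.8,1.1,0],[-3.8,1.1,0],[-3.8,1.1,0],[-3.8,1.1,0],[-3.8,1.1,0],[-3.8,1.1,0]],"roll":[0.1355,0.1355,0.1355,0.1355,0.1355,0.1355,0.1355,0.1355,0.1355,0.1355,0,0,0,0,0,0,0,0,0,0],"grip":[0,0,0,0,0,0,0,0,0,0,0,0,0,0,0,0,0,0,0,0]}' >/dev/null; python3 -m handwheel '{"translation":[[-3.8,1.1,0],[-3.8,1.1,0],[-3.8,1.1,0],[-3.8,1.1,0],[-3.8,1.1,0],[-2,0.6,0],[0,0,0],[0,0,0]],"roll":[0,0,0,0,0,0,0,0],"grip":[0,0,0,0,0,0,0,0]}'; python3 plan.py .5751 -.2873 .06 -1.5545 1
python3 - <<'E'
from h import *
a=env.snapshot("side")[190:345,240:405]; cv2.imwrite("pics/c3.png",cv2.resize(a,None,fx=3.8,fy=3.8,interpolation=cv2.INTER_CUBIC))
E
```

```text
time: 10.6
position: [0.5755, -0.2853, 0.2871]
eef_rot: [0.702, 0.712, -0.001, -0.001]
contact_force: [1.2, 0.8, -0.7]
width: 0.0154
finger_force: 28.6
pos [ 0.5755 -0.2853  0.2871] toolx 1.586 q [-0.01  0.46  0.6   1.47 -0.26  1.29  0.63] F [ 1.2  0.8 -0.7] width 0.0154 t 10.6
roll -0.001 rows 0.0 trans cm [-2.200e-01  2.000e-02  2.271e+01] | down part only: 22.71
```

View pics/c3.png

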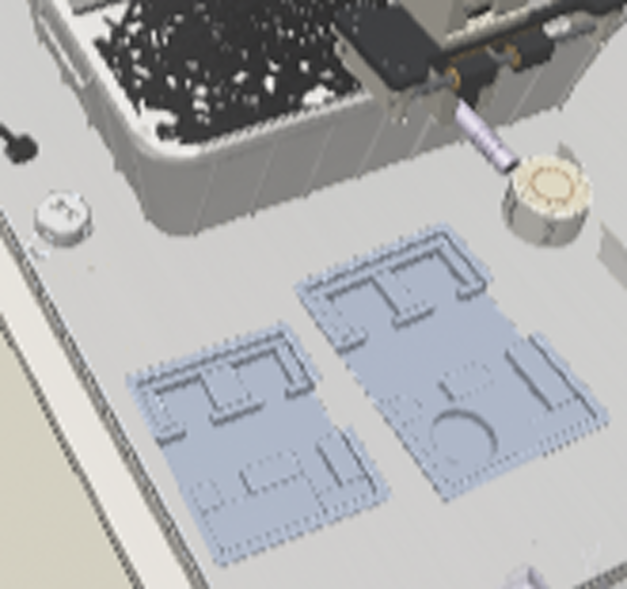

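```bash
python3 - <<'E'
from h import *
print((proj("side",(.5764,-.3423,.294))-[240,190]+.5)*3.8,(proj("side",(.576,-.32,.294))-[240,190]+.5)*3.8)
E
python3 -m handwheel '{"translation":[[-0.22,0,3],[0,0,4],[0,0,4],[0,0,4],[0,0,4],[0,0,3],[0,0,1],[0,0,0],[0,0,0]],"roll":[0,0,0,0,0,0,0,0,0],"grip":[0,0,0,0,0,0,0,0,0]}'; python3 plan.py .5751 -.2873 .008 -1.5545 1
```

```text
[507.12197356 163.64118588] [486.73309025 141.49776267]
time: 11.55
position: [0.5772, -0.2876, 0.0602]
eef_rot: [0.701, 0.713, 0.0, 0.001]
contact_force: [-0.2, -0.4, 0.1]
width: 0.0154
finger_force: 28.6
pos [ 0.5772 -0.2876  0.0602] toolx 1.587 q [ 0.06  0.67  0.49  1.72 -0.4   0.85  0.75] F [-0.2 -0.4  0.1] width 0.0154 t 11.55
roll 0.0 rows 0.0 trans cm [ 0.04 -0.22  5.22] | down part only: 5.22
```

```bash
python3 -m handwheel '{"translation":[[0.04,-0.22,1.5],[0,0,1.2],[0,0,0],[0,0,0]],"roll":[0,0,0,0],"grip":[0,0,0,0]}'; python3 plan.py .5751 -.2873 .008 -1.5545 1
```

```text
time: 11.95
position: [0.5744, -0.2874, 0.0324]
eef_rot: [0.701, 0.713, 0.0, 0.0]
contact_force: [-0.3, -1.2, -0.4]
width: 0.0152
finger_force: 28.6
pos [ 0.5744 -0.2874  0.0324] toolx 1.587 q [ 0.08  0.71  0.47  1.74 -0.42  0.8   0.77] F [-0.3 -1.2 -0.4] width 0.0152 t 11.95
roll -0.0 rows 0.0 trans cm [0.01 0.07 2.44] | down part only: 2.44
```

```bash
python3 -m handwheel '{"translation":[[0.01,0.07,0.8],[0,0,0.6],[0,0,0.5],[0,0,0.3],[0,0,0.2],[0,0,0],[0,0,0]],"roll":[0,0,0,0,0,0,0],"grip":[0,0,0,0,0,0,0]}'; python3 plan.py .5751 -.2873 .008 -1.5545 1
python3 - <<'E'
from h import *
a=env.snapshot("side")[230:345,265:410]; cv2.imwrite("pics/c4.png",cv2.resize(a,None,fx=5,fy=5,interpolation=cv2.INTER_CUBIC))
E
```

```text
time: 12.65
position: [0.5748, -0.2873, 0.0078]
eef_rot: [0.701, 0.713, 0.0, 0.0]
contact_force: [0.0, -0.5, -0.5]
width: 0.0153
finger_force: 28.6
pos [ 0.5748 -0.2873  0.0078] toolx 1.587 q [ 0.09  0.74  0.45  1.75 -0.44  0.76  0.78] F [ 0.  -0.5 -0.5] width 0.0153 t 12.65
roll -0.0 rows 0.0 trans cm [-0.    0.03 -0.02] | down part only: -0.02
```

View pics/c4.png

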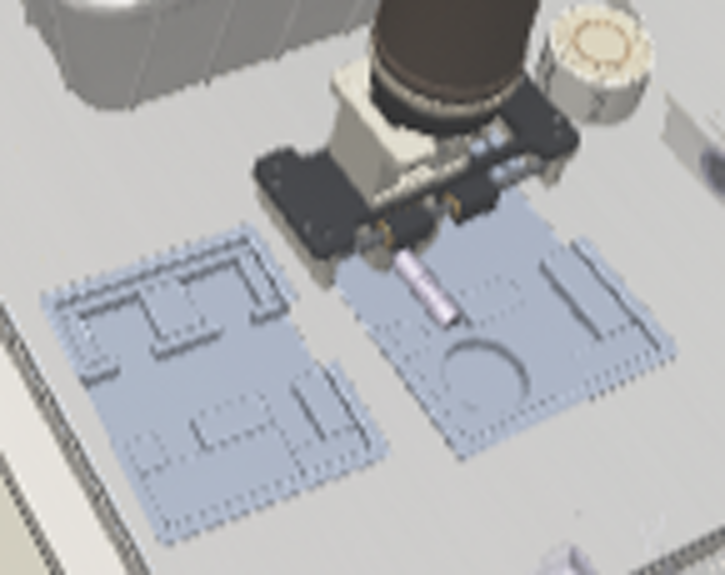

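No contact force, and the underside is already well below the lands, so the part is in its channel. Lower the last bit, release and back off.

```bash
python3 -m handwheel '{"translation":[[0,0,0.15],[0,0,0],[0,0,0],[0,0,0],[0,0,0],[0,0,-1],[0,0,-3],[0,0,-4],[0,0,-4],[0,0,-4],[0,0,-4],[0,0,-4],[0,0,-4],[0,0,0],[0,0,0]],"roll":[0,0,0,0,0,0,0,0,0,0,0,0,0,0,0],"grip":[0,0,0.33,0.33,0.33,0.33,0.33,0.33,0.33,0.33,0.33,0.33,0.33,0.43,0.43]}'; python3 plan.py .4173 .3455 .29 0.09 1
python3 - <<'E'
from h import *
a=env.snapshot("side")[230:345,265:410]; cv2.imwrite("pics/c5.png",cv2.resize(a,None,fx=5,fy=5,interpolation=cv2.INTER_CUBIC))
E
```

```text
time: 14.2
position: [0.575, -0.2875, 0.2878]
eef_rot: [0.702, 0.713, 0.001, 0.001]
contact_force: [0.1, 0.3, -0.0]
width: 0.0382
finger_force: 0.0
pos [ 0.575  -0.2875  0.2878] toolx 1.587 q [-0.01  0.46  0.61  1.47 -0.27  1.29  0.64] F [ 0.1  0.3 -0. ] width 0.0382 t 14.2
roll -1.645 rows 11.8 trans cm [10.01 64.46 -0.07] | down part only: -0.22
```

View pics/c5.png

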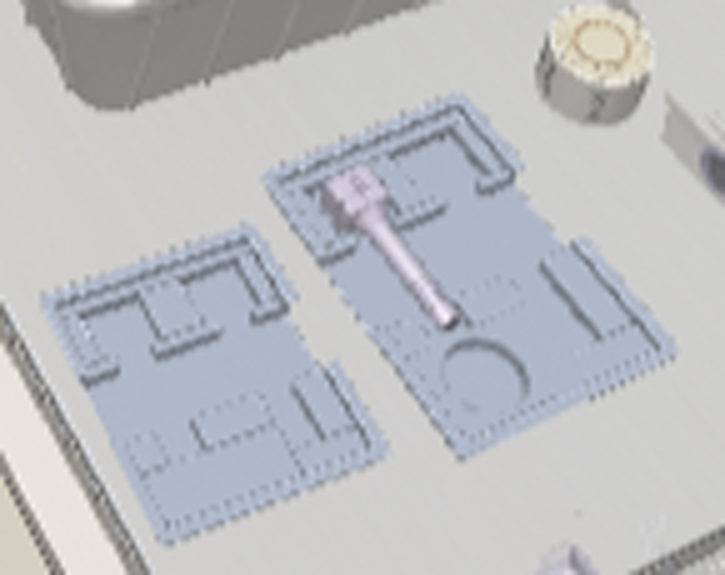

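The thick cannula is seated: head at (355,190) in its wide end, tip before the round well. I re-measure the remaining stock from here, numerically.

```bash
cat > meas.py <<'E'
import sys; from fit import *
np.set_printoptions(precision=4,suppress=True)
im=np.mean([env.snapshot("top").astype(float) for _ in range(4)],0)
G={"obturator_thick":(.4173,.3455,0,.09),"reducer_cap":(.592,.402,0,0),"cannula_short":(.4244,.4063,0,-.02),"obturator_short":(.5885,.345,0,.24)}
for k in sys.argv[1:]: print(k,*fit(k,G[k],{"top":im},pad=5,ch=slice(0,3) if "obt" in k else slice(1,3)))
E
python3 meas.py obturator_thick cannula_short reducer_cap obturator_short
python3 -m handwheel '{"translation":[[0,0,0],[0,0,0],[0,0,0],[0,0,0],[0,0,0],[0,0,0],[0,0,0],[0,0,0],[0,0,0],[0,0,0],[0,0,0],[0,0,0],[0.3,2,0],[0.6,3.9,0],[0.6,3.9,0],[0.6,3.9,0],[0.6,3.9,0],[0.6,3.9,0],[0.6,3.9,0],[0.6,3.9,0]],"roll":[-0.137,-0.137,-0.137,-0.137,-0.137,-0.137,-0.137,-0.137,-0.137,-0.137,-0.137,-0.138,0,0,0,0,0,0,0,0],"grip":[0.43,0.43,0.43,0.43,0.43,0.43,0.43,0.43,0.43,0.43,0.43,0.43,0.43,0.43,0.43,0.43,0.43,0.43,0.43,0.43]}'; python3 plan.py .4173 .3455 .29 0.09 1
```

```text
obturator_thick [0.4173 0.3452 0.0936] 0.07306319881713617
cannula_short [ 0.4246  0.4063 -0.0145] 0.05921720288273552
reducer_cap [ 0.5919  0.402  -0.0676] 0.03457278846790556
obturator_short [0.5885 0.345  0.2402] 0.05413822135355795
time: 16.45
position: [0.5026, 0.0019, 0.2856]
eef_rot: [-0.045, 0.999, -0.0, -0.001]
contact_force: [1.2, -1.0, 0.5]
width: 0.0396
finger_force: 0.0
pos [0.5026 0.0019 0.2856] toolx -3.052 q [-0.19  0.19  0.09  1.78 -0.02  1.18  1.57] F [ 1.2 -1.   0.5] width 0.0396 t 16.45
roll -0.0 rows 0.0 trans cm [ 5.41 34.98 -0.43] | down part only: -0.44
```

```bash
python3 -m handwheel '{"translation":[[0.6,3.9,0],[0.6,3.9,0],[0.6,3.9,0],[0.6,3.9,0],[0.6,3.9,0],[0.6,3.9,0],[0.6,3.9,0],[0.6,3.9,0],[0.6,3.0,0],[0,0.8,2],[0,0,4],[0,0,4],[0,0,4],[0,0,4],[0,0,4],[0,0,2],[0,0,0],[0,0,0]],"roll":[0,0,0,0,0,0,0,0,0,0,0,0,0,0,0,0,0,0],"grip":[0.43,0.43,0.43,0.43,0.43,0.43,0.43,0.43,0.43,0.43,0.43,0.43,0.43,0.43,0.43,0.43,0.43,0.43]}'; python3 plan.py .4173 .3455 .0035 0.092 1
```

```text
time: 18.25
position: [0.4182, 0.3442, 0.0462]
eef_rot: [-0.045, 0.999, -0.0, -0.0]
contact_force: [-0.0, 0.3, 1.3]
width: 0.0399
finger_force: 0.0
pos [0.4182 0.3442 0.0462] toolx -3.052 q [-0.7   0.53 -0.12  1.95  0.1   0.67  0.78] F [-0.   0.3  1.3] width 0.0399 t 18.25
roll -0.002 rows 0.0 trans cm [0.08 0.14 4.27] | down part only: 4.27
```

```bash
python3 -m handwheel '{"translation":[[0.08,0.14,1],[0,0,1.2],[0,0,1],[0,0,0.6],[0,0,0.45],[0,0,0],[0,0,0],[0,0,0],[0,0,0],[0,0,0],[0,0,-0.5],[0,0,-1],[0,0,-2],[0,0,-4],[0,0,-4],[0,0,-4],[0,0,-4],[0,0,-4],[0,0,-4],[0,0,-1]],"roll":[0,0,0,0,0,0,0,0,0,0,0,0,0,0,0,0,0,0,0,0],"grip":[0.43,0.43,0.43,0.43,0.43,0.43,0,0,0,0,0,0,0,0,0,0,0,0,0,0]}' 30; python3 plan.py .6433 -.3001 .29 -1.5545 1
```

```text
time: 20.25
position: [0.4184, 0.3469, 0.2944]
eef_rot: [-0.045, 0.999, 0.003, 0.003]
contact_force: [1.1, 0.3, -1.6]
width: 0.012
finger_force: 29.9
pos [0.4184 0.3469 0.2944] toolx -3.051 q [-0.68  0.26 -0.14  1.67  0.04  1.21  0.83] F [ 1.1  0.3 -1.6] width 0.012 t 20.25
roll 1.645 rows 11.7 trans cm [-65.05  21.43   0.94] | down part only: 0.44
```

```bash
python3 -m handwheel '{"translation":[[0,0,0],[0,0,0],[0,0,0],[0,0,0],[0,0,0],[0,0,0],[0,0,0],[0,0,0],[0,0,0],[0,0,0],[0,0,0],[0,0,0],[-2,0.6,0],[-3.6,1.2,0],[-3.6,1.2,0],[-3.6,1.2,0],[-3.6,1.2,0],[-3.6,1.2,0],[-3.6,1.2,0],[-3.6,1.2,0]],"roll":[0.137,0.137,0.137,0.137,0.137,0.137,0.137,0.137,0.137,0.137,0.137,0.138,0,0,0,0,0,0,0,0],"grip":[0,0,0,0,0,0,0,0,0,0,0,0,0,0,0,0,0,0,0,0]}' >/dev/null; python3 -m handwheel '{"translation":[[-3.6,1.2,0],[-3.6,1.2,0],[-3.6,1.2,0],[-3.6,1.2,0],[-3.6,1.2,0],[-3.6,1.2,0],[-3.6,1.2,0],[-3.6,1.2,0],[-3.6,1.2,0],[-3.6,1.2,0],[-1.8,0.5,0],[0,0,0],[0,0,0]],"roll":[0,0,0,0,0,0,0,0,0,0,0,0,0],"grip":[0,0,0,0,0,0,0,0,0,0,0,0,0]}'; python3 plan.py .6433 -.3001 .06 -1.5545 1
```

```text
time: 23.55
position: [0.6423, -0.3006, 0.2882]
eef_rot: [0.702, 0.713, 0.0, -0.001]
contact_force: [-0.8, 1.0, 0.4]
width: 0.012
finger_force: 29.9
pos [ 0.6423 -0.3006  0.2882] toolx 1.586 q [ 0.12  0.56  0.42  1.26 -0.23  1.36  0.55] F [-0.8  1.   0.4] width 0.012 t 23.55
roll -0.001 rows 0.0 trans cm [2.000e-02 1.200e-01 2.282e+01] | down part only: 22.82
```

```bash
python3 -m handwheel '{"translation":[[0,0.1,3],[0,0,4],[0,0,4],[0,0,4],[0,0,4],[0,0,3],[0,0,2],[0,0,1.2],[0,0,0],[0,0,0]],"roll":[0,0,0,0,0,0,0,0,0,0],"grip":[0,0,0,0,0,0,0,0,0,0]}'; python3 plan.py .6433 -.3001 .0075 -1.5545 1
```

```text
time: 24.55
position: [0.6444, -0.3004, 0.0379]
eef_rot: [0.701, 0.713, 0.0, 0.0]
contact_force: [0.2, -0.6, -1.0]
width: 0.0119
finger_force: 29.9
pos [ 0.6444 -0.3004  0.0379] toolx 1.587 q [ 0.16  0.77  0.34  1.54 -0.31  0.89  0.62] F [ 0.2 -0.6 -1. ] width 0.0119 t 24.55
roll 0.0 rows 0.0 trans cm [ 0.03 -0.11  3.04] | down part only: 3.04
```

```bash
python3 -m handwheel '{"translation":[[0.03,-0.11,0.9],[0,0,0.8],[0,0,0.6],[0,0,0.4],[0,0,0.3],[0,0,0],[0,0,0]],"roll":[0,0,0,0,0,0,0],"grip":[0,0,0,0,0,0,0]}'; python3 plan.py .6433 -.3001 .0065 -1.5545 1
```

```text
time: 25.25
position: [0.6427, -0.3007, 0.0067]
eef_rot: [0.701, 0.713, 0.0, 0.0]
contact_force: [-0.7, -0.5, -0.3]
width: 0.0122
finger_force: 29.9
pos [ 0.6427 -0.3007  0.0067] toolx 1.587 q [ 0.16  0.8   0.33  1.55 -0.32  0.84  0.63] F [-0.7 -0.5 -0.3] width 0.0122 t 25.25
roll -0.0 rows 0.0 trans cm [0.06 0.06 0.02] | down part only: 0.02
```

```bash
python3 -m handwheel '{"translation":[[0,0,0],[0,0,0],[0,0,0],[0,0,-1],[0,0,-3],[0,0,-4],[0,0,-4],[0,0,-4],[0,0,-4],[0,0,-4],[0,0,-4],[0,0,0],[0,0,0]],"roll":[0,0,0,0,0,0,0,0,0,0,0,0,0],"grip":[0.33,0.33,0.33,0.33,0.33,0.33,0.33,0.33,0.33,0.33,0.33,0.43,0.43]}'; python3 plan.py .5919 .402 .29 -1.5545 1
python3 - <<'E'
from h import *
a=env.snapshot("side")[230:345,265:410]; cv2.imwrite("pics/c6.png",cv2.resize(a,None,fx=5,fy=5,interpolation=cv2.INTER_CUBIC))
E
```

```text
time: 26.55
position: [0.6429, -0.3009, 0.2886]
eef_rot: [0.702, 0.713, 0.001, 0.001]
contact_force: [0.0, 0.2, -0.8]
width: 0.0388
finger_force: 0.0
pos [ 0.6429 -0.3009  0.2886] toolx 1.587 q [ 0.12  0.56  0.43  1.27 -0.23  1.36  0.55] F [ 0.   0.2 -0.8] width 0.0388 t 26.55
roll -0.001 rows 0.0 trans cm [70.37 -3.95 -0.22] | down part only: -0.14
```

View pics/c6.png

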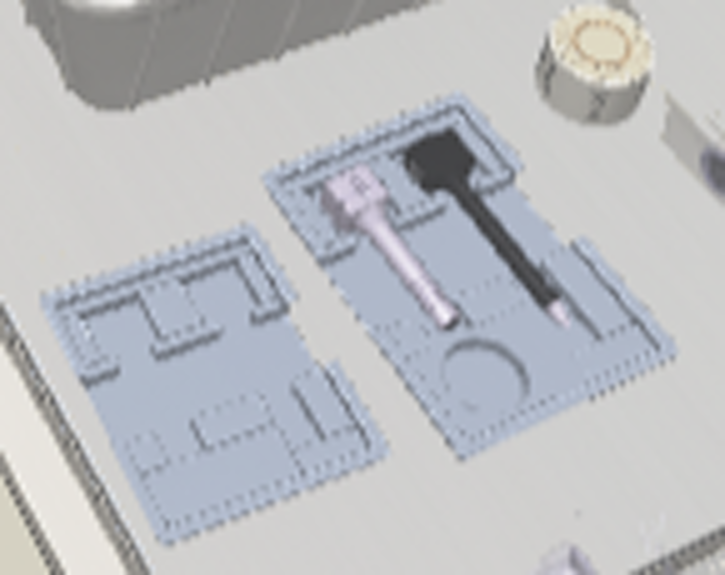

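Both thick parts lie in their wells: black head at (440,160), rod along the channel. Next is the cap.

```bash
python3 -m handwheel '{"translation":[[2,0,0],[3.7,-0.2,0],[3.7,-0.2,0],[3.7,-0.2,0],[3.7,-0.2,0],[3.7,-0.2,0],[3.7,-0.2,0],[3.7,-0.2,0],[3.7,-0.2,0],[3.7,-0.2,0],[3.7,-0.2,0],[3.7,-0.2,0],[3.7,-0.2,0],[3.7,-0.2,0],[3.7,-0.2,0],[3.7,-0.2,0],[3.7,-0.2,0],[3.7,-0.2,0],[3.7,-0.2,0],[1.8,-0.2,0]],"roll":[0,0,0,0,0,0,0,0,0,0,0,0,0,0,0,0,0,0,0,0],"grip":[0.43,0.43,0.43,0.43,0.43,0.43,0.43,0.43,0.43,0.43,0.43,0.43,0.43,0.43,0.43,0.43,0.43,0.43,0.43,0.43]}'; python3 plan.py .5919 .402 .05 -1.5545 1
```

```text
time: 28.6
position: [0.5911, 0.4067, 0.2844]
eef_rot: [0.7, 0.714, -0.001, -0.001]
contact_force: [0.2, 0.0, -0.2]
width: 0.0394
finger_force: 0.0
pos [0.5911 0.4067 0.2844] toolx 1.591 q [-0.84  0.57  0.3   1.23 -0.16  1.36 -0.53] F [ 0.2  0.  -0.2] width 0.0394 t 28.6
roll 0.004 rows 0.0 trans cm [-0.46  0.16 23.44] | down part only: 23.44
```

```bash
python3 -m handwheel '{"translation":[[-0.46,0.1,3],[0,0,4],[0,0,4],[0,0,4],[0,0,4],[0,0,3],[0,0,1.5],[0,0,0],[0,0,0]],"roll":[0,0,0,0,0,0,0,0,0],"grip":[0.43,0.43,0.43,0.43,0.43,0.43,0.43,0.43,0.43]}'; python3 plan.py .5919 .402 .013 -1.5545 1
```

```text
time: 29.5
position: [0.5952, 0.3981, 0.0527]
eef_rot: [0.702, 0.713, 0.0, 0.0]
contact_force: [-0.9, 0.6, 0.7]
width: 0.0394
finger_force: 0.0
pos [0.5952 0.3981 0.0527] toolx 1.586 q [-0.81  0.75  0.25  1.51 -0.21  0.91 -0.48] F [-0.9  0.6  0.7] width 0.0394 t 29.5
roll -0.001 rows 0.0 trans cm [ 0.39 -0.32  3.97] | down part only: 3.97
```

```bash
python3 -m handwheel '{"translation":[[0.39,-0.32,0.6],[0,0,0],[0,0,0],[0,0,0]],"roll":[0,0,0,0],"grip":[0.43,0.43,0.43,0.43]}'>/dev/null; python3 plan.py .5919 .402 .013 -1.5545 1
```

```text
pos [0.5915 0.4022 0.0464] toolx 1.587 q [-0.82  0.75  0.24  1.51 -0.21  0.9  -0.49] F [ 0.7  0.8 -0.1] width 0.0395 t 29.9
roll -0.0 rows 0.0 trans cm [-0.02  0.04  3.34] | down part only: 3.34
```

```bash
python3 -m handwheel '{"translation":[[0,0.04,1],[0,0,1],[0,0,0.8],[0,0,0.5],[0,0,0],[0,0,0],[0,0,0],[0,0,0],[0,0,0]],"roll":[0,0,0,0,0,0,0,0,0],"grip":[0.43,0.43,0.43,0.43,0.43,0,0,0,0]}' 25; python3 plan.py .5919 .402 .013 -1.5545 1
```

```text
time: 30.8
position: [0.5919, 0.4022, 0.0132]
eef_rot: [0.701, 0.713, 0.0, 0.0]
contact_force: [0.1, 0.5, 0.9]
width: 0.0189
finger_force: 25.0
pos [0.5919 0.4022 0.0132] toolx 1.587 q [-0.81  0.79  0.23  1.53 -0.22  0.85 -0.48] F [0.1 0.5 0.9] width 0.0189 t 30.8
roll -0.0 rows 0.0 trans cm [-0.02 -0.    0.02] | down part only: 0.02
```

```bash
python3 -m handwheel '{"translation":[[0,0,-0.5],[0,0,-1.5],[0,0,-3],[0,0,-4],[0,0,-4],[0,0,-4],[0,0,-4],[0,0,-4],[0,0,-2.5],[-2,0,0],[-3.7,0,0],[-3.7,0,0],[-3.7,0,0],[-3.7,0,0],[-3.7,0,0],[-3.7,0,0],[-3.7,0,0],[-3.7,0,0],[-3.7,0,0],[-3.7,0,0]],"roll":[0,0,0,0,0,0,0,0,0,0,0,0,0,0,0,0,0,0,0,0],"grip":[0,0,0,0,0,0,0,0,0,0,0,0,0,0,0,0,0,0,0,0]}' ; python3 plan.py .5766 -.3842 .29 -1.5545 1
```

```text
time: 32.8
position: [0.5976, 0.0104, 0.2893]
eef_rot: [0.702, 0.713, 0.001, 0.0]
contact_force: [0.6, -0.8, 0.0]
width: 0.019
finger_force: 25.0
pos [0.5976 0.0104 0.2893] toolx 1.587 q [-0.38  0.35  0.39  1.57 -0.14  1.24  0.04] F [ 0.6 -0.8  0. ] width 0.019 t 32.8
roll -0.001 rows 0.0 trans cm [-39.42  -2.74  -0.1 ] | down part only: -0.07
```

```bash
python3 -m handwheel '{"translation":[[-3.7,-0.27,0],[-3.7,-0.27,0],[-3.7,-0.27,0],[-3.7,-0.27,0],[-3.7,-0.27,0],[-3.7,-0.27,0],[-3.7,-0.27,0],[-3.7,-0.27,0],[-3.7,-0.27,0],[-3,-0.27,0],[-2,0,1],[0,0,3],[0,0,4],[0,0,4],[0,0,4],[0,0,4],[0,0,2.5],[0,0,0],[0,0,0]],"roll":[0,0,0,0,0,0,0,0,0,0,0,0,0,0,0,0,0,0,0],"grip":[0,0,0,0,0,0,0,0,0,0,0,0,0,0,0,0,0,0,0]}' ; python3 plan.py .5766 -.3842 .017 -1.5545 1
```

```text
time: 34.7
position: [0.5774, -0.3717, 0.0642]
eef_rot: [0.701, 0.713, 0.0, 0.0]
contact_force: [0.3, -0.8, -0.5]
width: 0.0195
finger_force: 25.0
pos [ 0.5774 -0.3717  0.0642] toolx 1.587 q [ 0.25  0.71  0.39  1.59 -0.32  0.9   0.78] F [ 0.3 -0.8 -0.5] width 0.0195 t 34.7
roll -0.0 rows 0.0 trans cm [-1.25 -0.1   4.72] | down part only: 4.72
```

```bash
python3 -m handwheel '{"translation":[[-1.25,-0.1,0.7],[0,0,1],[0,0,0],[0,0,1],[0,0,1],[0,0,0.6],[0,0,0.3],[0,0,0],[0,0,0]],"roll":[0,0,0,0,0,0,0,0,0],"grip":[0,0,0,0,0,0,0,0,0]}' ; python3 plan.py .5766 -.3842 .016 -1.5545 1
```

```text
time: 35.6
position: [0.5762, -0.3839, 0.0167]
eef_rot: [0.701, 0.713, -0.0, 0.0]
contact_force: [-0.1, -0.2, 0.2]
width: 0.0185
finger_force: 25.0
pos [ 0.5762 -0.3839  0.0167] toolx 1.587 q [ 0.28  0.77  0.37  1.6  -0.35  0.83  0.81] F [-0.1 -0.2  0.2] width 0.0185 t 35.6
roll -0.0 rows 0.0 trans cm [-0.03  0.04  0.07] | down part only: 0.07
```

```bash
python3 -m handwheel '{"translation":[[0,0,0.08],[0,0,0],[0,0,0],[0,0,0],[0,0,-0.5],[0,0,-1.5],[0,0,-3],[0,0,-4],[0,0,-4],[0,0,-4],[0,0,-4],[0,0,-4],[0,0,-2.5],[0,0,0]],"roll":[0,0,0,0,0,0,0,0,0,0,0,0,0,0],"grip":[0,0.32,0.32,0.32,0.32,0.32,0.32,0.32,0.32,0.32,0.32,0.43,0.43,0.43]}' ; python3 plan.py .4245 .4063 .29 -.02 1; python3 meas.py cannula_short obturator_short
python3 - <<'E' 2>/dev/null
from fit import *
im=np.mean([env.snapshot("side").astype(float) for _ in range(4)],0)
for k,g in {"reducer_cap":(.5766,-.3842,.0025,0),"cannula_thick":(.5751,-.3013,.0025,-1.555)}.items(): print(k,*fit(k,g,{"side":im},("side",),pad=3,ch=slice(1,3)))
E
```

```text
time: 37.0
position: [0.5771, -0.3854, 0.2972]
eef_rot: [0.702, 0.713, 0.001, 0.004]
contact_force: [0.0, -0.2, -0.3]
width: 0.0391
finger_force: 0.0
pos [ 0.5771 -0.3854  0.2972] toolx 1.586 q [ 0.23  0.53  0.48  1.31 -0.24  1.35  0.72] F [ 0.  -0.2 -0.3] width 0.0391 t 37.0
roll -1.535 rows 11.0 trans cm [16.85 78.85  1.21] | down part only: 0.72
cannula_short [ 0.4246  0.4063 -0.0212] 0.06189977475018117
obturator_short [0.5885 0.345  0.2397] 0.054257384473298864
reducer_cap [ 0.575537   -0.38496882  0.18423541] 0.351700036710925
cannula_thick [ 0.57515129 -0.30252475 -1.52081358] 0.8569878126671467
```

```bash
python3 -m handwheel '{"translation":[[0,0,0],[0,0,0],[0,0,0],[0,0,0],[0,0,0],[0,0,0],[0,0,0],[0,0,0],[0,0,0],[0,0,0],[0,0,0],[0.4,2,0],[0.8,3.75,0],[0.8,3.75,0],[0.8,3.75,0],[0.8,3.75,0],[0.8,3.75,0],[0.8,3.75,0],[0.8,3.75,0],[0.8,3.75,0]],"roll":[-0.14,-0.14,-0.14,-0.14,-0.14,-0.14,-0.139,-0.139,-0.139,-0.139,-0.139,0,0,0,0,0,0,0,0,0],"grip":[0.43,0.43,0.43,0.43,0.43,0.43,0.43,0.43,0.43,0.43,0.43,0.43,0.43,0.43,0.43,0.43,0.43,0.43,0.43,0.43]}' >/dev/null; python3 plan.py .4245 .4063 .29 -.021 1
```

```text
pos [ 0.5138 -0.0612  0.2906] toolx 3.122 q [ 0.02  0.21 -0.01  1.73  0.    1.2   1.56] F [-0.1 -0.3 -0.1] width 0.0398 t 39.4
roll 0.001 rows 0.0 trans cm [ 9.91 46.55  0.07] | down part only: 0.06
```

```bash
python3 -m handwheel '{"translation":[[0.8,3.8,0],[0.8,3.8,0],[0.8,3.8,0],[0.8,3.8,0],[0.8,3.8,0],[0.8,3.8,0],[0.8,3.8,0],[0.8,3.8,0],[0.8,3.8,0],[0.8,3.8,0],[0.8,3.8,0],[0.8,3.8,0],[0.4,1.1,2],[0,0,4],[0,0,4],[0,0,4],[0,0,4],[0,0,4],[0,0,2],[0,0,0]],"roll":[0,0,0,0,0,0,0,0,0,0,0,0,0,0,0,0,0,0,0,0],"grip":[0.43,0.43,0.43,0.43,0.43,0.43,0.43,0.43,0.43,0.43,0.43,0.43,0.43,0.43,0.43,0.43,0.43,0.43,0.43,0.43]}' >/dev/null; python3 plan.py .4245 .4063 .003 -.021 1
```

```text
pos [0.4221 0.4042 0.0475] toolx 3.122 q [-0.68  0.59 -0.24  1.83  0.2   0.75  0.52] F [-0.2  0.2 -0.4] width 0.0394 t 41.4
roll 0.001 rows 0.0 trans cm [-0.25  0.23  4.45] | down part only: 4.45
```

```bash
python3 -m handwheel '{"translation":[[-0.25,0.22,1],[0,0,1],[0,0,1],[0,0,0.8],[0,0,0.6],[0,0,0],[0,0,0],[0,0,0]],"roll":[0,0,0,0,0,0,0,0],"grip":[0.43,0.43,0.43,0.43,0.43,0.43,0.43,0.43]}' >/dev/null; python3 plan.py .4245 .4063 .003 -.021 1
```

```text
pos [0.4265 0.4088 0.0073] toolx 3.122 q [-0.7   0.65 -0.23  1.85  0.22  0.67  0.5 ] F [-0.   0.8  0.4] width 0.0395 t 42.2
roll 0.001 rows 0.0 trans cm [ 0.2  -0.25  0.43] | down part only: 0.43
```

```bash
python3 -m handwheel '{"translation":[[0,-0.2,0.4],[0,0,0],[0,0,0],[0,0,0]],"roll":[0,0,0,0],"grip":[0.43,0.43,0.43,0.43]}' >/dev/null; python3 plan.py .4245 .4063 .003 -.021 1
```

```text
pos [0.4263 0.4065 0.003 ] toolx 3.122 q [-0.7   0.66 -0.22  1.85  0.22  0.66  0.5 ] F [-0.3 -0.1 -0.4] width 0.0397 t 42.6
roll 0.001 rows 0.0 trans cm [ 0.18 -0.02  0.  ] | down part only: 0.0
```

```bash
python3 -m handwheel '{"translation":[[0.18,0,0],[0,0,0],[0,0,0],[0,0,0],[0,0,0],[0,0,0],[0,0,0],[0,0,-0.5],[0,0,-1.5],[0,0,-3],[0,0,-4],[0,0,-4],[0,0,-4],[0,0,-4],[0,0,-4],[0,0,-3.5],[0,0,0]],"roll":[0,0,0,0,0,0,0,0,0,0,0,0,0,0,0,0,0],"grip":[0.43,0.43,0,0,0,0,0,0,0,0,0,0,0,0,0,0,0]}' 25; python3 plan.py .391 -.3138 .29 -1.622 1
```

```text
time: 44.3
position: [0.4256, 0.4084, 0.2948]
eef_rot: [0.01, 1.0, 0.004, 0.003]
contact_force: [0.0, 0.3, 0.0]
width: 0.01
finger_force: 24.9
pos [0.4256 0.4084 0.2948] toolx 3.122 q [-0.65  0.34 -0.28  1.55  0.1   1.25  0.6 ] F [0.  0.3 0. ] width 0.01 t 44.3
roll 1.602 rows 11.4 trans cm [-72.3    0.23   0.96] | down part only: 0.48
```

```bash
python3 -m handwheel '{"translation":[[0,0,0],[0,0,0],[0,0,0],[0,0,0],[0,0,0],[0,0,0],[0,0,0],[0,0,0],[0,0,0],[0,0,0],[0,0,0],[0,0,0],[-2,0,0],[-3.7,0,0],[-3.7,0,0],[-3.7,0,0],[-3.7,0,0],[-3.7,0,0],[-3.7,0,0],[-3.7,0,0]],"roll":[0.1335,0.1335,0.1335,0.1335,0.1335,0.1335,0.1335,0.1335,0.1335,0.1335,0.1335,0.1335,0,0,0,0,0,0,0,0],"grip":[0,0,0,0,0,0,0,0,0,0,0,0,0,0,0,0,0,0,0,0]}' >/dev/null;  python3 plan.py .391 -.3138 .29 -1.622 1
```

```text
pos [0.4095 0.1264 0.2884] toolx 1.52 q [-0.56  0.05  0.15  1.93 -0.01  1.16 -0.46] F [ 0.9  0.3 -0.2] width 0.0101 t 46.3
roll 0.0 rows 0.0 trans cm [-44.05   0.41  -0.19] | down part only: -0.16
```

```bash
python3 -m handwheel '{"translation":[[-3.7,0,0],[-3.7,0,0],[-3.7,0,0],[-3.7,0,0],[-3.7,0,0],[-3.7,0,0],[-3.7,0,0],[-3.7,0,0],[-3.7,0,0],[-3.7,0.2,0],[-3.7,0.2,0],[-2,0,1],[0,0,3],[0,0,4],[0,0,4],[0,0,4],[0,0,4],[0,0,2],[0,0,0],[0,0,0]],"roll":[0,0,0,0,0,0,0,0,0,0,0,0,0,0,0,0,0,0,0,0],"grip":[0,0,0,0,0,0,0,0,0,0,0,0,0,0,0,0,0,0,0,0]}' >/dev/null;  python3 plan.py .391 -.3138 .007 -1.622 1
```

```text
pos [ 0.3926 -0.2989  0.0686] toolx 1.519 q [ 0.16  0.46  0.51  2.09 -0.36  0.67  0.86] F [ 0.1 -0.3 -0. ] width 0.01 t 48.3
roll -0.0 rows 0.0 trans cm [-1.5  -0.08  6.16] | down part only: 6.16
```

```bash
python3 -m handwheel '{"translation":[[-1.5,-0.08,1.5],[0,0,1.5],[0,0,0],[0,0,0],[0,0,0]],"roll":[0,0,0,0,0],"grip":[0,0,0,0,0]}' >/dev/null;  python3 plan.py .391 -.3138 .007 -1.622 1
```

```text
pos [ 0.3917 -0.3139  0.0393] toolx 1.52 q [ 0.22  0.52  0.47  2.09 -0.4   0.61  0.92] F [-0.8 -0.5 -0.3] width 0.0103 t 48.8
roll 0.001 rows 0.0 trans cm [ 0.   -0.08  3.22] | down part only: 3.23
```

```bash
python3 -m handwheel '{"translation":[[0,-0.08,0.8],[0,0,0.8],[0,0,0.6],[0,0,0.5],[0,0,0.3],[0,0,0.2],[0,0,0],[0,0,0]],"roll":[0,0,0,0,0,0,0,0],"grip":[0,0,0,0,0,0,0,0]}' >/dev/null;  python3 plan.py .391 -.3138 .0065 -1.622 1
```

```text
pos [ 0.3902 -0.3138  0.006 ] toolx 1.52 q [ 0.26  0.58  0.42  2.11 -0.45  0.54  0.96] F [-0.2 -0.2 -0. ] width 0.0102 t 49.6
roll 0.0 rows 0.0 trans cm [ 0.    0.08 -0.05] | down part only: -0.05
```

```bash
python3 -m handwheel '{"translation":[[0,0,0],[0,0,0],[0,0,0],[0,0,-0.5],[0,0,-1.5],[0,0,-3],[0,0,-4],[0,0,-4],[0,0,-4],[0,0,-4],[0,0,-4],[0,0,-3.5],[0,0,0],[0,0,0]],"roll":[0,0,0,0,0,0,0,0,0,0,0,0,0,0],"grip":[0.32,0.32,0.32,0.32,0.32,0.32,0.32,0.32,0.32,0.32,0.43,0.43,0.43,0.43]}' ; python3 plan.py .5885 .345 .29 .24 1; python3 meas.py obturator_short
python3 - <<'E' 2>/dev/null
from fit import *
im=np.mean([env.snapshot("side").astype(float) for _ in range(4)],0)
print(fit("cannula_short",(.391,-.3138,.0025,-1.622),{"side":im},("side",),pad=3,ch=slice(0,3)))
E
```

```text
time: 51.0
position: [0.3902, -0.3137, 0.2915]
eef_rot: [0.725, 0.689, 0.001, 0.001]
contact_force: [-0.1, 0.1, -0.8]
width: 0.0392
finger_force: 0.0
pos [ 0.3902 -0.3137  0.2915] toolx 1.52 q [ 0.02  0.19  0.66  1.81 -0.12  1.19  0.67] F [-0.1  0.1 -0.8] width 0.0392 t 51.0
roll -1.862 rows 13.3 trans cm [-34.92  59.27   0.26] | down part only: 0.15
obturator_short [0.5885 0.345  0.2401] 0.05456214781727805
(array([ 0.38888187, -0.310507  , -1.63806185]), np.float64(0.9605045495890495))
```

```bash
python3 -m handwheel '{"translation":[[2,0.5,0],[3.7,0.91,0],[3.7,0.91,0],[3.7,0.91,0],[3.7,0.91,0],[3.7,0.91,0],[3.7,0.91,0],[3.7,0.91,0],[3.7,0.91,0],[3.7,0.91,0],[3.7,0.91,0],[3.7,0.91,0],[3.7,0.91,0],[3.7,0.91,0],[3.7,0.91,0],[3.7,0.91,0],[3.7,0.91,0],[3.7,0.91,0],[2,0.5,0],[0,0,0]],"roll":[0,0,0,0,0,0,0,0,0,0,0,0,0,0,0,0,0,0,0,0],"grip":[0.43,0.43,0.43,0.43,0.43,0.43,0.43,0.43,0.43,0.43,0.43,0.43,0.43,0.43,0.43,0.43,0.43,0.43,0.43,0.43]}' >/dev/null; python3 -m handwheel '{"translation":[[0,0,0],[0,0,0],[0,0,0],[0,0,0],[0,0,0],[0,0,0],[0,0,0],[0,0,0],[0,0,0],[0,0,0],[0,0,0],[0,0,0],[0,0,0],[0,0,0],[0,0,0]],"roll":[-0.133,-0.133,-0.133,-0.133,-0.133,-0.133,-0.133,-0.133,-0.133,-0.133,-0.133,-0.133,-0.133,-0.133,0],"grip":[0.43,0.43,0.43,0.43,0.43,0.43,0.43,0.43,0.43,0.43,0.43,0.43,0.43,0.43,0.43]}' >/dev/null; python3 plan.py .5885 .345 .003 .24 1
```

```text
pos [0.5889 0.3448 0.2907] toolx -2.9 q [-0.53  0.5  -0.13  1.31  0.06  1.34  1.15] F [-0.2 -1.   0.1] width 0.0394 t 54.9
roll 0.001 rows 0.0 trans cm [2.000e-02 5.000e-02 2.877e+01] | down part only: 28.77
```

```bash
python3 -m handwheel '{"translation":[[0,0,3],[0,0,4],[0,0,4],[0,0,4],[0,0,4],[0,0,3],[0,0,2],[0,0,1.7],[0,0,0],[0,0,0],[0,0,0]],"roll":[0,0,0,0,0,0,0,0,0,0,0],"grip":[0.43,0.43,0.43,0.43,0.43,0.43,0.43,0.43,0.43,0.43,0.43]}' >/dev/null; python3 plan.py .5885 .345 .003 .24 1
```

```text
pos [0.5895 0.3464 0.0353] toolx -2.903 q [-0.53  0.72 -0.12  1.59  0.11  0.84  1.11] F [-0.4  0.1  0.3] width 0.0396 t 56.0
roll -0.001 rows 0.0 trans cm [ 0.14 -0.11  3.23] | down part only: 3.23
```

```bash
python3 -m handwheel '{"translation":[[0.14,-0.11,0.8],[0,0,0.8],[0,0,0.8],[0,0,0.5],[0,0,0.3],[0,0,0],[0,0,0],[0,0,0]],"roll":[0,0,0,0,0,0,0,0],"grip":[0.43,0.43,0.43,0.43,0.43,0.43,0.43,0.43]}' >/dev/null; python3 plan.py .5885 .345 .003 .24 1
```

```text
pos [0.5879 0.3448 0.0023] toolx -2.902 q [-0.53  0.76 -0.12  1.61  0.12  0.78  1.11] F [-0.2 -0.3 -0.5] width 0.0394 t 56.8
roll 0.0 rows 0.0 trans cm [-0.07  0.   -0.07] | down part only: -0.07
```

```bash
python3 -m handwheel '{"translation":[[-0.05,0,0],[0,0,0],[0,0,0],[0,0,0],[0,0,0],[0,0,-0.5],[0,0,-1.5],[0,0,-3],[0,0,-4],[0,0,-4],[0,0,-4],[0,0,-4],[0,0,-4],[0,0,-3.7],[0,0,0]],"roll":[0,0,0,0,0,0,0,0,0,0,0,0,0,0,0],"grip":[0,0,0,0,0,0,0,0,0,0,0,0,0,0,0]}' 25 >/dev/null; python3 -m handwheel '{"translation":[[0,0,0],[0,0,0],[0,0,0],[0,0,0],[0,0,0],[0,0,0],[0,0,0],[0,0,0],[0,0,0],[0,0,0],[0,0,0],[0,0,0],[0,0,0],[0,0,0],[0,0,0]],"roll":[0.133,0.133,0.133,0.133,0.133,0.133,0.133,0.133,0.133,0.133,0.133,0.133,0.133,0.133,0],"grip":[0,0,0,0,0,0,0,0,0,0,0,0,0,0,0]}'; python3 plan.py .459 -.3172 .29 -1.622 1
```

```text
time: 59.8
position: [0.5877, 0.3449, 0.2894]
eef_rot: [0.726, 0.688, 0.0, -0.0]
contact_force: [-0.0, 0.2, -0.2]
width: 0.0079
finger_force: 25.0
pos [0.5877 0.3449 0.2894] toolx 1.518 q [-0.78  0.5   0.28  1.34 -0.14  1.32 -0.55] F [-0.   0.2 -0.2] width 0.0079 t 59.8
roll -0.002 rows 0.0 trans cm [-66.78  -9.47  -0.08] | down part only: -0.06
```

```bash
python3 -m handwheel '{"translation":[[-2,-0.3,0],[-3.7,-0.53,0],[-3.7,-0.53,0],[-3.7,-0.53,0],[-3.7,-0.53,0],[-3.7,-0.53,0],[-3.7,-0.53,0],[-3.7,-0.53,0],[-3.7,-0.53,0],[-3.7,-0.53,0],[-3.7,-0.53,0],[-3.7,-0.53,0],[-3.7,-0.53,0],[-3.7,-0.53,0],[-3.7,-0.53,0],[-3.7,-0.53,0],[-3.7,-0.53,0],[-3.7,-0.53,0],[-1.9,-0.2,0],[0,0,0]],"roll":[-0.002,0,0,0,0,0,0,0,0,0,0,0,0,0,0,0,0,0,0,0],"grip":[0,0,0,0,0,0,0,0,0,0,0,0,0,0,0,0,0,0,0,0]}' >/dev/null; python3 -m handwheel '{"translation":[[0,0,2],[0,0,4],[0,0,4],[0,0,4],[0,0,4],[0,0,4],[0,0,2],[0,0,0],[0,0,0]],"roll":[0,0,0,0,0,0,0,0,0],"grip":[0,0,0,0,0,0,0,0,0]}' >/dev/null; python3 plan.py .459 -.3172 .0065 -1.622 1
```

```text
pos [ 0.4609 -0.3172  0.0495] toolx 1.524 q [ 0.2   0.57  0.44  1.94 -0.36  0.71  0.81] F [1.1 0.  0.5] width 0.008 t 62.7
roll 0.005 rows 0.0 trans cm [-0.01 -0.19  4.3 ] | down part only: 4.3
```

```bash
python3 -m handwheel '{"translation":[[0,-0.19,0.8],[0,0,0.8],[0,0,0],[0,0,0],[0,0,0]],"roll":[0.003,0,0,0,0],"grip":[0,0,0,0,0]}' >/dev/null; python3 plan.py .459 -.3172 .0065 -1.622 1
```

```text
pos [ 0.4586 -0.3177  0.0332] toolx 1.519 q [ 0.21  0.59  0.42  1.96 -0.38  0.67  0.82] F [ 0.4  0.1 -0.8] width 0.0078 t 63.2
roll -0.001 rows 0.0 trans cm [0.06 0.04 2.67] | down part only: 2.67
```

```bash
python3 -m handwheel '{"translation":[[0.05,0.04,0.8],[0,0,0.7],[0,0,0.5],[0,0,0.4],[0,0,0.3],[0,0,0],[0,0,0]],"roll":[0,0,0,0,0,0,0],"grip":[0,0,0,0,0,0,0]}' >/dev/null; python3 plan.py .459 -.3172 .0055 -1.622 1
```

```text
pos [ 0.4589 -0.3172  0.0059] toolx 1.519 q [ 0.23  0.63  0.39  1.97 -0.4   0.62  0.84] F [-0.1 -0.2 -0.1] width 0.008 t 63.9
roll -0.001 rows 0.0 trans cm [0.   0.01 0.04] | down part only: 0.04
```

```bash
python3 -m handwheel '{"translation":[[0,0,0.04],[0,0,0],[0,0,0],[0,0,0],[0,0,-0.5],[0,0,-1.5],[0,0,-3],[0,0,-4],[0,0,-4],[0,0,-4],[0,0,-4],[0,0,-4],[0,0,-3.5],[0,0,0],[0,0,0]],"roll":[0,0,0,0,0,0,0,0,0,0,0,0,0,0,0],"grip":[0,0.32,0.32,0.32,0.32,0.32,0.32,0.32,0.32,0.32,0.32,0.32,0.32,0.32,0.32]}'
python3 - <<'E'
from h import *
im=np.mean([env.snapshot("side").astype(float) for _ in range(4)],0)
a=im[230:345,265:410]; cv2.imwrite("pics/c7.png",cv2.resize(a,None,fx=5,fy=5,interpolation=cv2.INTER_CUBIC).clip(0,255).astype(np.uint8))
E
```

```text
time: 65.4
position: [0.459, -0.3173, 0.2914]
eef_rot: [0.725, 0.688, 0.001, 0.001]
contact_force: [-0.5, 0.9, -0.1]
width: 0.0292
finger_force: 0.0
```

View pics/c7.png

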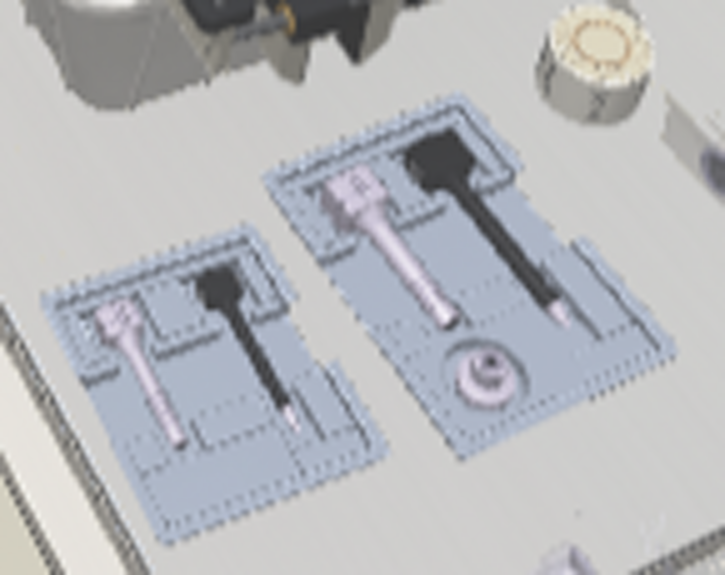

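All five parts sit in their wells: short cannula head (120,320), short obturator head (220,287), thick cannula head (355,190), thick obturator head (440,160), cap upright at (487,375). The gripper is clear, so I hand in.

```bash
python3 -c "
from station import env
print(env.sign_off())"
```

```text
the job is handed in; nothing more can be done
None
```

Both kits are made up and handed in: the last picture shows all five parts in their wells and the cap upright, at 65 s of the 144 s allowed, and I left the two spares where they lay.

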